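# Trial-fit the bearing blocks and bracket arm of a timber roof model

## Task

Trial-fit the bracket parts: set each of the three cross-grooved bearing blocks centred and square on the post of its size, grooves up (largest block on the thickest post, medium on the middle one, smallest on the thinnest). Only when all three stand, lay the bracket arm, right way up, fully down in a groove of the largest block with its middle over the block's. Leave the plain ungrooved offcut where it lies.

Things in the scene. Friction and masses are not known exactly. Their poses are not given: they have to be found in the camera images.
- block_large_center (a point): large bearing block of pale wood: square hopper shape, 60 x 60 mm and 42 mm tall, foot narrowing to 44 mm square; upright sides from 16 mm above its foot to the top; a cross of two grooves, 30 mm wide and 14 mm deep, cut along x and y right across its top. The point is its centre, 21 mm above its foot; z up at the start, x and y square to the sides. Loose, 15 to 100 g. Stands on the bench, groove face up, at the start.
- block_medium_center (a point): medium bearing block of pale wood: square hopper shape, 46 x 46 mm and 34 mm tall, foot narrowing to 34 mm square; upright sides from 12 mm above its foot to the top; a cross of two grooves, 18 mm wide and 10 mm deep, cut along x and y right across its top. The point is its centre, 17 mm above its foot; z up at the start, x and y square to the sides. Loose, 15 to 100 g. Stands on the bench, groove face up, at the start.
- block_small_center (a point): small bearing block of pale wood: square hopper shape, 34 x 34 mm and 28 mm tall, foot narrowing to 26 mm square; upright sides from 9 mm above its foot to the top; a cross of two grooves, 12 mm wide and 8 mm deep, cut along x and y right across its top. The point is its centre, 14 mm above its foot; z up at the start, x and y square to the sides. Loose, 15 to 100 g. Stands on the bench, groove face up, at the start.
- bracket_center (a point): bracket arm: boat-shaped bar of pale wood, 120 mm long (its x axis), 22 mm wide (y), 36 mm tall (z); flat top, underside flat over the middle 70 mm and stepping up towards both ends. The point is its centre, 18 mm above its underside. Loose, 40 to 75 g; stands on its underside, z up, at the start. Fits either groove of the large block with 4 mm to spare on each side and, fully down, stands 22 mm proud of the block's top.
- post_thick: thickest post: square stub of pale wood, 52 mm wide, top 30 mm above the bench, in the middle of a dark base board 80 x 80 x 8 mm, fixed to the bench. The origin is on the bench under the centre of the post; z up, x and y square to its sides.
- post_middle: middle post: square stub of pale wood, 40 mm wide, top 30 mm above the bench, in the middle of a dark base board 80 x 80 x 8 mm, fixed to the bench. The origin is on the bench under the centre of the post; z up, x and y square to its sides.
- post_thin: thinnest post: square stub of pale wood, 28 mm wide, top 30 mm above the bench, in the middle of a dark base board 80 x 80 x 8 mm, fixed to the bench. The origin is on the bench under the centre of the post; z up, x and y square to its sides.
- offcut_center (a point): plain offcut of the same pale wood, 48 x 48 x 30 mm, no groove and no narrowed foot: not a bearing block, to be left alone. The point is its centre, 15 mm above the bench. Loose.
Mind the look-alikes: they are no part of the job. Leave any yellow look-alike of the post_thin alone.

How it is judged:
On the way, in this order (a step that is already met when the one before it is completed fails the run):
1. all three bearing blocks stand on their posts (horizontal distance between block_large_center and post_thick below 0.01 m and z of block_large_center in the frame of post_thick between 0.047 and 0.055 m and angle between each of block_large_center, block_medium_center, block_small_center's own z axis and vertical below 0.15 rad and (angle between the x axis of block_large_center and the x axis of post_thick, either way round below 0.21 rad or angle between the x axis of block_large_center and the y axis of post_thick, either way round below 0.21 rad) and horizontal distance between block_medium_center and post_middle below 0.01 m and z of block_medium_center in the frame of post_middle between 0.043 and 0.051 m and (angle between the x axis of block_medium_center and the x axis of post_middle, either way round below 0.21 rad or angle between the x axis of block_medium_center and the y axis of post_middle, either way round below 0.21 rad) and horizontal distance between block_small_center and post_thin below 0.01 m and z of block_small_center in the frame of post_thin between 0.04 and 0.048 m and (angle between the x axis of block_small_center and the x axis of post_thin, either way round below 0.21 rad or angle between the x axis of block_small_center and the y axis of post_thin, either way round below 0.21 rad)), for 0.2 s.
2. the bracket arm lies in the large block's groove (horizontal distance between bracket_center and block_large_center below 0.012 m and z of bracket_center in the frame of block_large_center between 0.02 and 0.03 m and angle between bracket_center's own z axis and vertical below 0.15 rad), for 0.2 s.
At the end, for the whole second after the job is handed in: Each block upright (0.15 rad), grooves up, seated on its own post (height within 4 mm), centred within 10 mm and square within 0.21 rad; the bracket arm upright (0.15 rad), down in the large block's groove (height within 5 mm), its middle within 12 mm of the block's; all at rest (all of step 1 and all of step 2 and linear speed of each of block_large, block_medium, block_small, bracket below 0.02 m/s); the robot touches nothing.
It fails at once if the plain offcut is moved by more than 30 mm (distance of offcut_center from where it was at the start of the episode above 0.03 m).
It also fails if it takes over 120 s, if anything falls off the work surface, if the arm or the gripper's body presses on something with over 40 N, if the wrist force passes 120 N, or if a joint passes its speed limit or range.

## Robot

A 7-joint arm with a two-finger parallel gripper is mounted at the origin on the work surface. World frame = base frame: x ahead of the robot, y to its left, z up, the work surface at z = 0. Lengths are in m, angles in rad, forces in N, time in s.
With the tool pointing down it reaches from about 0.4 to 0.85 m from the base axis. Payload 4.5 kg.
Tool frame: the origin (TCP) lies on the mounting face of the last link; the fingertips stand 166 mm ahead of it and the grasp point (between the pads) lies 147 mm ahead of it; y points along the fingers, z is the direction in which the jaws open and shut, and the axes are right-handed (so a half turn about y gives the same grasp; the last joint's range is limited). The gripper opens to 88 mm and grips with 3 to 60 N. Pads are 18 mm wide; open, the fingers measure 123 mm over their backs; the gripper's body (75 mm by 187 mm) begins 45 mm behind the grasp point.
Start: joints at [-1.077, 0.689, -0.195, 1.565, 0.157, 0.902, -0.215], TCP at [0.277, 0.56, 0.405] pointing down, gripper open.
Joint ranges: [-3.01, 3.01], [-0.46, 2.08], [-1.47, 1.51], [0.13, 2.56], [-1, 4.14], [0.04, 2.09], [-2.66, 2.66]. Speed limits (rad/s): [2.57, 2.57, 3.14, 3.14, 3.14, 3.14, 3.14].

## Interface

Orientations are given as a unit quaternion [x, y, z, w].
In Python, from plant import r gives the robot as it stands.
- The arm moves only by the tool arm_command, never from a script. Its argument "deltas" is a list of rows, each an object of numbers: "dx", "dy", "dz": the shift along the tool's x, y, z each as a share of 1000 mm, from -1 to 1; "wx", "wy", "wz": the turn, a rotation vector about the tool's x, y, z each as a share of 45 degrees, from -1 to 1. In form: [{"dx": .., "dy": .., "dz": .., "wx": .., "wy": .., "wz": ..}, ...]. A call has exactly 5 rows; each row is the pose to reach, as a shift and turn from the pose commanded when the call began, along the tool's axes at that moment; what a row does not reach only later rows make up. A row lasts 1/10 s, in which the tool goes at most 50 mm and 8.59 degrees, less where a joint would pass 70% of its speed; a pose out of reach is approached as far as the arm can. A call with a number of a shift or a turn outside -1 to 1 is refused whole. A call with a gripper value outside its range is refused whole. "claw" is the opening, from -1 (shut) to 1 (fully open), set as the call begins (left out, the last holds). The fingers move at their own pace and stop on an object; "grip_force" is the grip in N (left out, the last holds). Time passes only in rows, so rows that repeat a pose let the fingers close, or fill a call up. It gives the time, the measured TCP pose, the force and the opening at its end, in the units of the state.
- r.get_state(): the state, without advancing time (a new reading comes with each control period).
- r.snapshot(name): name is "scene" or "top"; returns the picture (480x640x3 uint8, red, green, blue); there is no depth.
- r.get_calibration(name): a dict with "vertical_fov" (degrees; the focal length in pixels is half the picture's height over the tangent of half this angle, whatever the lens; pixels are square), "cx", "cy" (the principal point, pixels), "k1" (the pictures are not rectified: a ray, as slopes to the right and down, at radius r is drawn at 1 + k1 r^2 times it, then the intrinsics apply), "R" (3x3) and "t" (3): a world point X has camera coordinates R X + t. Camera axes: x right, y down, z forward; pixel columns grow to the right and rows downward; lengths in m; the calibration is good to about 2 mm. A picture is of the moment at which its call begins. get_calibration takes no time and is no camera call.
- r.finish_job(): hands the job in, once; it reports no verdict.
The state is a dict: "clock": time; "q": joint angles; "qd": joint speeds; "joint_torque": joint torques, N m; "tool_pos": TCP position; "eef_rot": TCP orientation; "contact_force": force on the tool from outside, world axes, zero at the start; "moment": the same for the moment, N m; "opening": opening from 0.0 (shut) to 1.0 (fully open).
Only numpy, scipy, OpenCV 4.12 (cv2) and the standard library are available. Lean on these libraries where they do the work, as an engineer would, in place of code of your own. Each camera call takes 0.05 s, during which the arm holds its last target.

## Working session

There is one attempt and no reset: what is moved stays moved. The work goes in short steps, Python scripts to look and compute and a tool call to move; the robot and the scene stay as the last step left them, time stands still between calls to the robot, and variables do not carry over. Pictures are saved under pics/ and viewed, and the job is handed in when it is done.

Besides the shell and the picture viewer there is one more tool, called in YAML: its name, and indented under it one key for each argument. arm_command: Moves the arm, as the interface text tells. Shift numbers are shares of 1000 mm and turn numbers shares of 45 degrees, none past 1 either way. Its arguments: {"type":"object","properties":{"deltas":{"type":"array","items":{"type":"object","properties":{"dx":{"type":"number","minimum":-1,"maximum":1},"dy":{"type":"number","minimum":-1,"maximum":1},"dz":{"type":"number","minimum":-1,"maximum":1},"wx":{"type":"number","minimum":-1,"maximum":1},"wy":{"type":"number","minimum":-1,"maximum":1},"wz":{"type":"number","minimum":-1,"maximum":1}}}},"claw":{"type":"number"},"grip_force":{"type":"number"}},"required":["deltas"]}

```bash
ls; mkdir -p pics
python3 - <<'E'
from plant import r
import cv2
s=r.get_state()
print({k:s[k] for k in ('clock','tool_pos','eef_rot','opening','contact_force')})
for n in('scene','top'):
    c=r.get_calibration(n);print(n,c)
    cv2.imwrite(f'pics/{n}0.png',r.snapshot(n)[...,::-1])
E
```

```text
pics
{'clock': 0.0, 'tool_pos': array([0.2772108 , 0.55981097, 0.40391382]), 'eef_rot': array([ 0.6891506 , -0.16117692,  0.16098213, -0.6878795 ]), 'opening': 0.9950401936431152, 'contact_force': array([0.38967311, 0.16488717, 0.32488041])}
scene {'vertical_fov': 46.96469442782329, 'cx': 316.5019931347941, 'cy': 240.35539412807358, 'k1': 0.04022497478841767, 'R': array([[ 0.64234063,  0.76638818, -0.00690504],
       [ 0.44872259, -0.38336573, -0.80726622],
       [-0.62132644,  0.51544144, -0.59014707]]), 't': array([-0.25784373, -0.19858492,  1.46158321])}
top {'vertical_fov': 54.54975492595504, 'cx': 324.3490332657499, 'cy': 242.1086836113569, 'k1': -0.011306252868365448, 'R': array([[ 0.0291864 , -0.99955383, -0.00634744],
       [-0.9922914 , -0.02820804, -0.12067344],
       [ 0.12044055,  0.00982053, -0.99267197]]), 't': array([-0.07046743,  0.48605988,  1.09067545])}
```

View pics/top0.png

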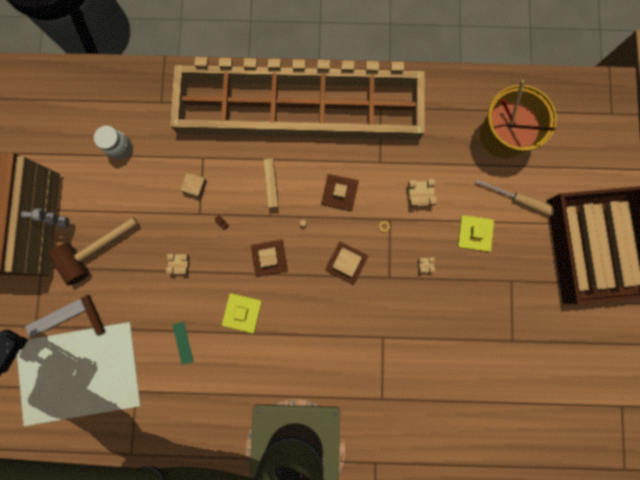

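View pics/scene0.png

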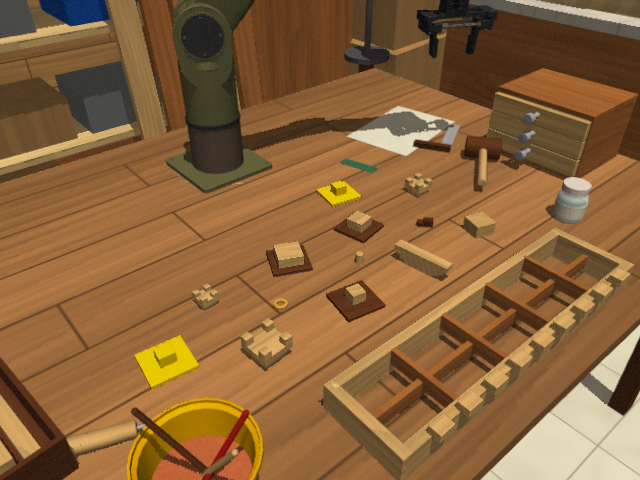

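```bash
cat > h.py <<'E'
import numpy as np,cv2,math
from plant import r
def K(n):
    c=r.get_calibration(n);f=240/math.tan(math.radians(c['vertical_fov']/2))
    return c,f
def ray(n,u,v):
    c,f=K(n);d=np.array([(u-c['cx'])/f,(v-c['cy'])/f]);s=d.copy()
    for _ in range(20): s=d/(1+c['k1']*(s@s))
    R=np.array(c['R']);t=np.array(c['t'])
    return -R.T@t, R.T@np.array([s[0],s[1],1.])
def onz(n,u,v,z):
    o,d=ray(n,u,v);return o+d*(z-o[2])/d[2]
def proj(n,X):
    c,f=K(n);p=np.array(c['R'])@np.array(X)+np.array(c['t']);s=p[:2]/p[2];s=s*(1+c['k1']*(s@s))
    return s*f+[c['cx'],c['cy']]
def snap(n,name):
    im=np.ascontiguousarray(r.snapshot(n)[...,::-1]);cv2.imwrite(f'pics/{name}.png',im);return im
E
python3 - <<'E'
import cv2,numpy as np
im=cv2.imread('pics/top0.png')
c=im[145:290,160:300];cv2.imwrite('pics/c1.png',cv2.resize(c,None,fx=5,fy=4.1,interpolation=cv2.INTER_CUBIC) if 0 else cv2.resize(c,None,fx=4,fy=4,interpolation=cv2.INTER_CUBIC))
c=im[165:290,300:450];cv2.imwrite('pics/c2.png',cv2.resize(c,None,fx=4,fy=4,interpolation=cv2.INTER_CUBIC))
hsv=cv2.cvtColor(im,cv2.COLOR_BGR2HSV)
for p in [(347,262),(268,258),(340,192),(270,185),(193,185),(415,185),(427,262),(177,258),(300,300),(240,200),(390,260),(330,275),(200,240)]:print(p,hsv[p[1],p[0]],im[p[1],p[0]])
E
```

```text
(347, 262) [ 18 123 188] [ 97 152 188]
(268, 258) [ 18 128 180] [ 90 143 180]
(340, 192) [ 17 125 185] [ 94 147 185]
(270, 185) [ 18 126 188] [ 95 152 188]
(193, 185) [ 17 125 183] [ 93 145 183]
(415, 185) [ 18 124 167] [ 86 135 167]
(427, 262) [ 19 122 184] [ 96 152 184]
(177, 258) [ 19 122 190] [ 99 158 190]
(300, 300) [ 14 150 133] [ 55  91 133]
(240, 200) [ 14 149 159] [ 66 110 159]
(390, 260) [ 13 146 119] [ 51  81 119]
(330, 275) [ 14 147  97] [41 67 97]
(200, 240) [ 14 144 133] [ 58  94 133]
```

View pics/c1.png

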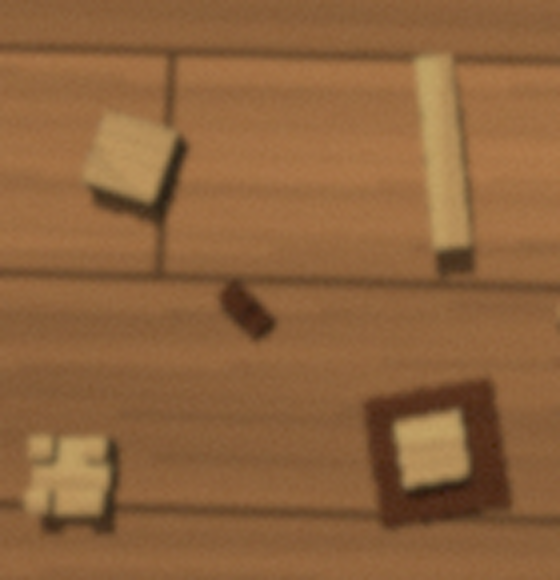

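View pics/c2.png

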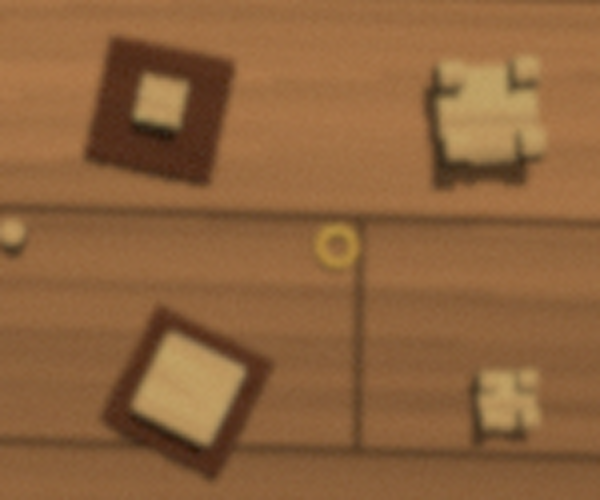

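```bash
cat > m.py <<'E'
from h import *
def top_measure(im,items,verbose=True):
    f=4
    big=cv2.resize(im,None,fx=f,fy=f,interpolation=cv2.INTER_CUBIC)
    hsv=cv2.cvtColor(cv2.GaussianBlur(big,(5,5),0),cv2.COLOR_BGR2HSV)
    m=((hsv[...,0]>=16)&(hsv[...,0]<=22)&(hsv[...,1]<142)&(hsv[...,2]>120)).astype(np.uint8)*255
    m=cv2.morphologyEx(m,cv2.MORPH_OPEN,np.ones((5,5)))
    cv2.imwrite('pics/mask.png',m)
    out={}
    cs,_=cv2.findContours(m,cv2.RETR_EXTERNAL,cv2.CHAIN_APPROX_NONE)
    for n,(u,v,z) in items.items():
        b=[c for c in cs if abs(cv2.minAreaRect(c)[0][0]/f-u)<14 and abs(cv2.minAreaRect(c)[0][1]/f-v)<14 and cv2.contourArea(c)>300]
        if not b: print(n,'none');continue
        c=np.vstack(b)[:,0,:].astype(float)
        # cast every contour pixel to plane z then fit rect in metres
        P=np.array([onz('top',(x+.5)/f-.5,(y+.5)/f-.5,z)[:2] for x,y in c])*1000
        R=cv2.minAreaRect(P.astype(np.float32))
        out[n]=R
        print(n,'ctr',np.round(R[0],1),'size',np.round(R[1],1),'ang',round(R[2],1),'nblob',len(b))
    return out
items=dict(large=(422,193,.042),medium=(177,264,.034),small=(427,266,.028),bracket=(270,185,.036),thick=(347,262,.03),middle=(268,258,.03),thin=(340,192,.03),off=(193,185,.03))
E
python3 - <<'E'
from m import *
im=cv2.imread('pics/top0.png')
print(ray('top',0,0)[0])
top_measure(im,items)
m=cv2.imread('pics/mask.png',0);cv2.imwrite('pics/mc.png',cv2.resize(m[600:1160,620:1780],(800,386)))
E
```

```text
[ 0.35300817 -0.06743621  1.14089017]
large ctr [ 615.1 -288.6] size [64.9 64.7] ang 5.4 nblob 1
medium ctr [426.6 295.9] size [48.9 51.5] ang 0.6 nblob 1
small ctr [ 441.7 -303. ] size [37.7 37.4] ang 4.4 nblob 1
bracket ctr [630.6  79.5] size [123.6  26.7] ang 8.4 nblob 1
thick ctr [ 442.8 -111.4] size [54.2 53.7] ang 65.0 nblob 1
middle ctr [449.  79.] size [41.6 42.5] ang 11.9 nblob 1
thin ctr [617.8 -90.4] size [29.9 29.3] ang 80.0 nblob 1
off ctr [623.  272.4] size [48.4 50.6] ang 73.6 nblob 1
```

View pics/mc.png

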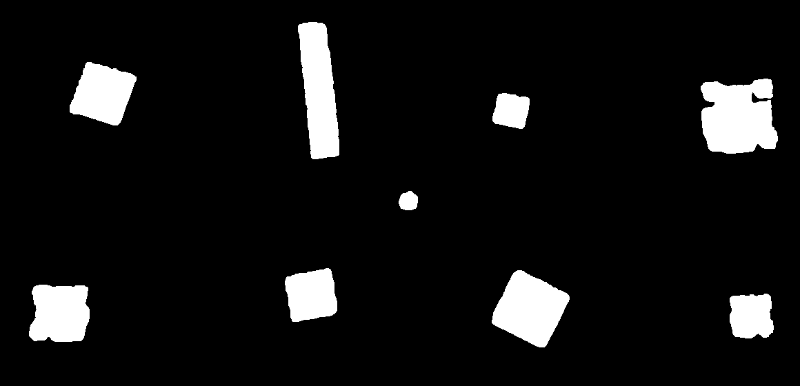

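Run:
```python
from m import *
a=cv2.imread('pics/top0.png');b=cv2.imread('pics/scene0.png')
t=[cv2.resize(a[v-20:v+20,u-20:u+20],(266,266),interpolation=cv2.INTER_CUBIC) for u,v in[(422,193),(177,264),(427,266)]]
s=[cv2.resize(b[v-30:v+30,u-30:u+30],(266,266),interpolation=cv2.INTER_CUBIC) for u,v in[(267,343),(418,185),(205,296)]]
cv2.imwrite('pics/z.png',np.vstack([np.hstack(t),np.hstack(s)]))
```

```text
(no output)
```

View pics/z.png

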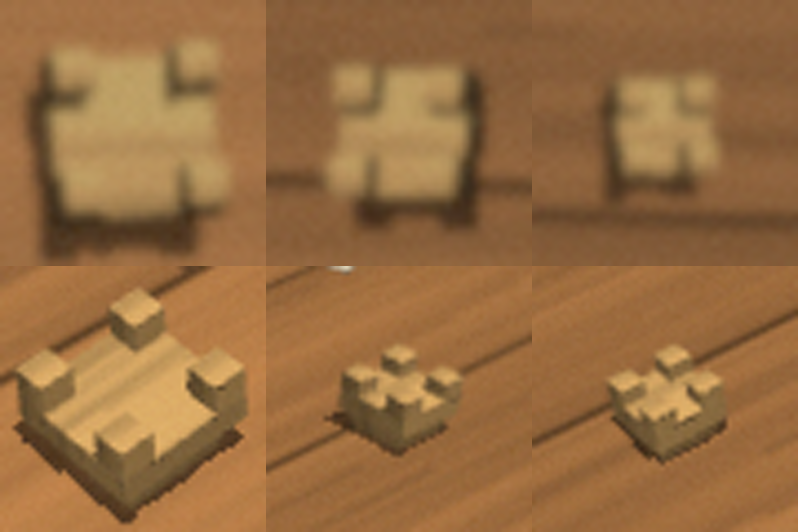

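Run:
```python
from m import *
b=cv2.imread('pics/scene0.png')
s=[cv2.resize(b[v-h:v+h,u-h:u+h],(400,400),interpolation=cv2.INTER_CUBIC) for u,v,h in[(267,340,32),(418,182,16),(205,294,16)]]
cv2.imwrite('pics/z2.png',np.hstack(s[:2]))
cv2.imwrite('pics/z3.png',s[2])
```

```text
(no output)
```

View pics/z2.png

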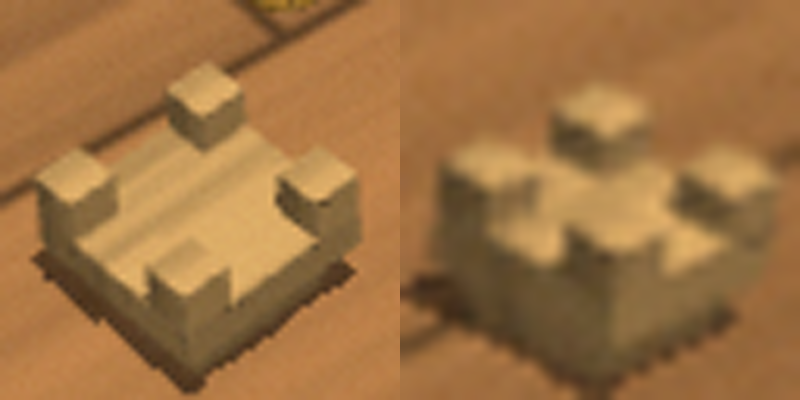

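View pics/z3.png

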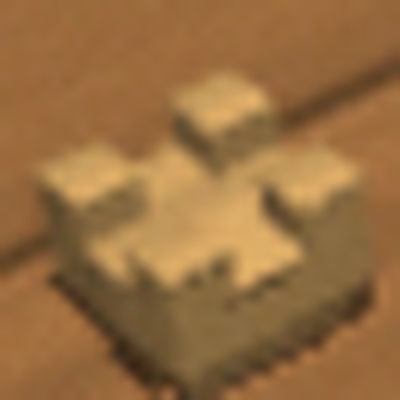

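Run:
```python
from m import *
D=dict(large=(235,308,6.25,.042,[(37,182),(207,62),(358,178),(190,292)]),
medium=(402,166,12.5,.034,[(43,158),(195,85),(378,178),(212,250)]),
small=(189,278,12.5,.028,[(40,175),(222,70),(362,180),(170,290)]))
for n,(u0,v0,s,z,p) in D.items():
    P=np.array([onz('scene',u0+(a+.5)/s-.5,v0+(b+.5)/s-.5,z)[:2] for a,b in p])*1000
    e=np.diff(np.vstack([P,P[:1]]),axis=0)
    print(n,np.round(P,0).tolist(),'ctr',P.mean(0).round(1),'LR mid',P[[0,2]].mean(0).round(1),'len',np.linalg.norm(e,axis=1).round(1),'ang',(np.degrees(np.arctan2(e[:,1],e[:,0]))%90).round(1), 'diagang',[(np.degrees(np.arctan2(*(P[i+2]-P[i])[::-1]))-45)%90 for i in(0,1)])
# bracket in scene: and posts via quick rect
im=cv2.imread('pics/scene0.png')
for n,X in dict(thick=(.4428,-.1114,.03),thin=(.6178,-.0904,.03),middle=(.449,.079,.03),bracket=(.6306,.0795,.036)).items(): print(n,proj('scene',X))
```

```text
large [[593.0, -322.0], [586.0, -262.0], [646.0, -257.0], [650.0, -314.0]] ctr [ 618.7 -288.8] LR mid [ 619.7 -289.6] len [60.3 60.7 56.4 57.4] ang [7.  4.5 3.6 8.3] diagang [np.float64(5.527394448195764), np.float64(6.183629220224191)]
medium [[405.0, 275.0], [405.0, 319.0], [452.0, 318.0], [450.0, 273.0]] ctr [428.  296.1] LR mid [428.7 296.3] len [43.5 47.1 44.3 44.4] ang [ 0.2 88.9 86.7 87.9] diagang [np.float64(87.21183788182397), np.float64(89.58472508996601)]
small [[428.0, -320.0], [425.0, -288.0], [460.0, -285.0], [462.0, -319.0]] ctr [ 443.8 -302.9] LR mid [ 444.  -302.6] len [32.6 34.9 33.6 34.1] ang [5.7 4.5 4.3 2.8] diagang [np.float64(3.1238345070595273), np.float64(5.482235047794688)]
thick [287.17129573 249.60152268]
thin [354.40904394 288.9347313 ]
middle [358.16797016 216.69898591]
bracket [422.07069524 252.96926386]
```

Run:
```python
from m import *
b=cv2.imread('pics/scene0.png')
s=[cv2.resize(b[v-h:v+h,u-h:u+h],(400,400),interpolation=cv2.INTER_CUBIC) for u,v,h in[(288,252,20),(358,219,20),(355,291,20),(422,256,32)]]
cv2.imwrite('pics/z4.png',np.hstack(s[:2]))
cv2.imwrite('pics/z5.png',np.hstack(s[2:]))
```

```text
(no output)
```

View pics/z4.png

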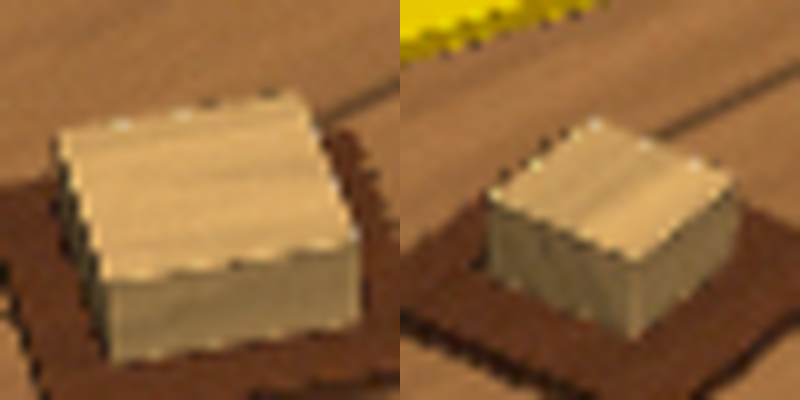

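View pics/z5.png

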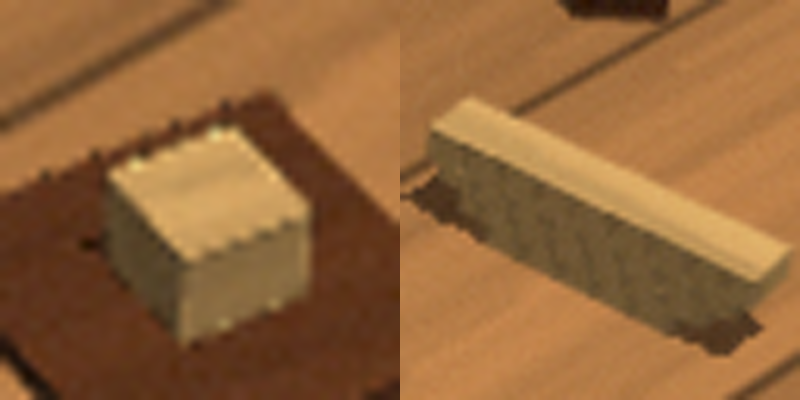

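Run:
```python
from m import *
D=dict(thick=(268,232,10,.03,[(60,132),(300,95),(357,238),(105,280)]),
middle=(338,199,10,.03,[(90,195),(195,118),(338,182),(235,262)]),
thin=(335,271,10,.03,[(107,175),(238,127),(310,210),(187,264)]),
bracket=(390,224,6.25,.036,[(30,130),(70,95),(392,248),(355,284)]))
for n,(u0,v0,s,z,p) in D.items():
    P=np.array([onz('scene',u0+(a+.5)/s-.5,v0+(b+.5)/s-.5,z)[:2] for a,b in p])*1000
    e=np.diff(np.vstack([P,P[:1]]),axis=0)
    print(n,'ctr',P.mean(0).round(1),'len',np.linalg.norm(e,axis=1).round(1),'ang',(np.degrees(np.arctan2(e[:,1],e[:,0]))%90).round(1))
s=r.get_state()
from scipy.spatial.transform import Rotation as Ro
print(Ro.from_quat(s['eef_rot']).as_matrix().round(3))
```

```text
thick ctr [ 445.2 -110.8] len [50.  49.7 50.9 50.3] ang [64.2 64.8 64.9 63.7]
middle ctr [452.2  78.4] len [39.1 39.3 39.1 39.6] ang [11.   8.9 11.3  9. ]
thin ctr [621.1 -90.6] len [28.2 26.  27.3 27.8] ang [78.2 76.7 82.  78.8]
bracket ctr [632.4  79.2] len [ 24.4 119.9  22.7 119.2] ang [11.4  7.7 10.   8.5]
[[ 0.896 -0.001  0.444]
 [-0.444 -0.002  0.896]
 [ 0.    -1.    -0.002]]
```

```bash
cat > g.py <<'E'
import sys,numpy as np
from plant import r
from scipy.spatial.transform import Rotation as Ro
def go(x,y,z,ang):
    s=r.get_state();R=Ro.from_quat(s['eef_rot']);p=np.array(s['tool_pos'])
    a=np.radians(ang);zz=np.array([np.cos(a),np.sin(a),0]);yy=np.array([0,0,-1.]);xx=np.cross(yy,zz)
    Rt=Ro.from_matrix(np.c_[xx,yy,zz])
    d=R.inv().apply(np.array([x,y,z])/1000-p);w=(R.inv()*Rt).as_rotvec()/np.radians(45)
    Z=R.as_matrix()[:,2]
    print('t %.1f'%s['clock'],'pos',(p*1000).round(1),'jaw',np.degrees(np.arctan2(Z[1],Z[0])).round(1),'open',round(float(s['opening']),3),'F',np.round(s['contact_force'],1))
    print('d',d.round(4),'w',w.round(3),'dist',np.linalg.norm(d).round(3), 'q7',round(float(s['q'][6]),2))
go(*map(float,sys.argv[1:5]))
E
python3 g.py 427.5 296 270 -1
```

```text
t 0.1 pos [277.2 559.8 404. ] jaw 63.7 open 1.0 F [-0.1  0.6  0.4]
d [ 0.2517  0.1343 -0.1695] w [2.000e-03 1.437e+00 1.000e-03] dist 0.332 q7 -0.22
```

arm_command:
  deltas:
    - {"dx": 0.15, "dy": 0.08, "dz": -0.1, "wy": 0.9}
    - {"dx": 0.15, "dy": 0.08, "dz": -0.1, "wy": 0.9}
    - {"dx": 0.15, "dy": 0.08, "dz": -0.1, "wy": 0.9}
    - {"dx": 0.15, "dy": 0.08, "dz": -0.1, "wy": 0.9}
    - {"dx": 0.15, "dy": 0.08, "dz": -0.1, "wy": 0.9}
  claw: 1
  grip_force: 15

```text
invalid input at $.deltas[0]: expected keys dx, dy, dz, wx, wy, wz
```

```bash
python3 g.py 427.5 296 270 -1
```

```text
t 0.1 pos [277.2 559.8 404. ] jaw 63.7 open 1.0 F [-0.1  0.6  0.4]
d [ 0.2517  0.1343 -0.1695] w [2.000e-03 1.437e+00 1.000e-03] dist 0.332 q7 -0.22
```

arm_command:
  deltas:
    - {"dx": 0.15, "dy": 0.08, "dz": -0.1, "wx": 0, "wy": 0.9, "wz": 0}
    - {"dx": 0.15, "dy": 0.08, "dz": -0.1, "wx": 0, "wy": 0.9, "wz": 0}
    - {"dx": 0.15, "dy": 0.08, "dz": -0.1, "wx": 0, "wy": 0.9, "wz": 0}
    - {"dx": 0.15, "dy": 0.08, "dz": -0.1, "wx": 0, "wy": 0.9, "wz": 0}
    - {"dx": 0.15, "dy": 0.08, "dz": -0.1, "wx": 0, "wy": 0.9, "wz": 0}
  claw: 1
  grip_force: 15

```text
clock: 0.6
tool_pos: [0.3708, 0.3965, 0.3223]
eef_rot: [0.59, -0.392, 0.396, -0.584]
contact_force: [-0.8, -0.6, -0.1]
opening: 1.003
```

```bash
python3 g.py 427.5 296 270 -1
```

```text
t 0.6 pos [370.8 396.5 322.3] jaw 22.3 open 1.003 F [-0.8 -0.6 -0.1]
d [0.114  0.0533 0.0147] w [0.004 0.517 0.013] dist 0.127 q7 -0.53
```

arm_command:
  deltas:
    - {"dx": 0.114, "dy": 0.053, "dz": 0.015, "wx": 0, "wy": 0.52, "wz": 0}
    - {"dx": 0.114, "dy": 0.053, "dz": 0.015, "wx": 0, "wy": 0.52, "wz": 0}
    - {"dx": 0.114, "dy": 0.053, "dz": 0.015, "wx": 0, "wy": 0.52, "wz": 0}
    - {"dx": 0.114, "dy": 0.053, "dz": 0.015, "wx": 0, "wy": 0.52, "wz": 0}
    - {"dx": 0.114, "dy": 0.053, "dz": 0.015, "wx": 0, "wy": 0.52, "wz": 0}

```text
clock: 1.1
tool_pos: [0.426, 0.305, 0.2714]
eef_rot: [-0.499, 0.501, -0.501, 0.499]
contact_force: [-0.6, 0.2, 0.2]
opening: 0.998
```

```bash
python3 g.py 427.5 296 170 -1
```

```text
t 1.1 pos [426.  305.  271.4] jaw -0.2 open 0.998 F [-0.6  0.2  0.2]
d [0.009  0.1014 0.0016] w [0.001 0.017 0.   ] dist 0.102 q7 -0.62
```

arm_command:
  deltas:
    - {"dx": 0.009, "dy": 0.05, "dz": 0.002, "wx": 0, "wy": 0.02, "wz": 0}
    - {"dx": 0.009, "dy": 0.06, "dz": 0.002, "wx": 0, "wy": 0.02, "wz": 0}
    - {"dx": 0.009, "dy": 0.06, "dz": 0.002, "wx": 0, "wy": 0.02, "wz": 0}
    - {"dx": 0.009, "dy": 0.06, "dz": 0.002, "wx": 0, "wy": 0.02, "wz": 0}
    - {"dx": 0.009, "dy": 0.06, "dz": 0.002, "wx": 0, "wy": 0.02, "wz": 0}

```text
clock: 1.6
tool_pos: [0.4281, 0.2971, 0.2132]
eef_rot: [-0.494, 0.505, -0.505, 0.496]
contact_force: [0.1, 0.1, 0.6]
opening: 1.002
```

```bash
python3 g.py 427.5 296 170 -1
```

```text
t 1.6 pos [428.1 297.1 213.2] jaw -1.1 open 1.002 F [0.1 0.1 0.6]
d [ 0.0012  0.0432 -0.0007] w [-0.002 -0.001 -0.003] dist 0.043 q7 -0.61
```

arm_command:
  deltas:
    - {"dx": 0.001, "dy": 0.02, "dz": 0, "wx": 0, "wy": 0, "wz": 0}
    - {"dx": 0.001, "dy": 0.043, "dz": 0, "wx": 0, "wy": 0, "wz": 0}
    - {"dx": 0.001, "dy": 0.043, "dz": 0, "wx": 0, "wy": 0, "wz": 0}
    - {"dx": 0.001, "dy": 0.043, "dz": 0, "wx": 0, "wy": 0, "wz": 0}
    - {"dx": 0.001, "dy": 0.043, "dz": 0, "wx": 0, "wy": 0, "wz": 0}

```text
clock: 2.1
tool_pos: [0.4283, 0.2954, 0.1701]
eef_rot: [0.494, -0.505, 0.505, -0.496]
contact_force: [0.1, -0.3, 0.8]
opening: 0.999
```

```bash
python3 g.py 427.5 296 170 -1; python3 -c "
from h import *
a=snap('scene','s1');p=proj('scene',(.4275,.296,.04)).astype(int);u,v=p
cv2.imwrite('pics/s1c.png',cv2.resize(a[v-50:v+50,u-60:u+60],None,fx=5,fy=5))"
```

```text
t 2.1 pos [428.3 295.4 170.1] jaw -1.1 open 0.999 F [ 0.1 -0.3  0.8]
d [-0.0006  0.0001 -0.0008] w [-0.002 -0.003 -0.002] dist 0.001 q7 -0.61
```

View pics/s1c.png

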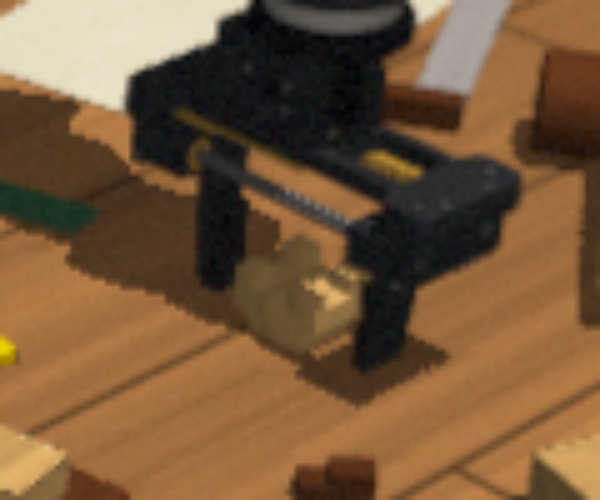

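Fingers straddle the medium block (block around (295,295) in the crop). Close.

arm_command:
  deltas:
    - {"dx": 0, "dy": 0, "dz": 0, "wx": 0, "wy": 0, "wz": 0}
    - {"dx": 0, "dy": 0, "dz": 0, "wx": 0, "wy": 0, "wz": 0}
    - {"dx": 0, "dy": 0, "dz": 0, "wx": 0, "wy": 0, "wz": 0}
    - {"dx": 0, "dy": 0, "dz": 0, "wx": 0, "wy": 0, "wz": 0}
    - {"dx": 0, "dy": 0, "dz": 0, "wx": 0, "wy": 0, "wz": 0}
  claw: -1
  grip_force: 15

```text
clock: 2.65
tool_pos: [0.428, 0.295, 0.1687]
eef_rot: [-0.495, 0.505, -0.505, 0.495]
contact_force: [-0.3, -0.3, -0.1]
opening: 0.571
```

```bash
python3 g.py 427.5 296 270 -1
```

```text
t 2.6 pos [428.  295.  168.7] jaw -1.1 open 0.571 F [-0.3 -0.3 -0.1]
d [-0.001  -0.1013 -0.0005] w [ 0.    -0.003 -0.   ] dist 0.101 q7 -0.61
```

arm_command:
  deltas:
    - {"dx": 0, "dy": 0, "dz": 0, "wx": 0, "wy": 0, "wz": 0}
    - {"dx": 0, "dy": 0, "dz": 0, "wx": 0, "wy": 0, "wz": 0}
    - {"dx": 0, "dy": 0, "dz": 0, "wx": 0, "wy": 0, "wz": 0}
    - {"dx": 0, "dy": -0.03, "dz": 0, "wx": 0, "wy": 0, "wz": 0}
    - {"dx": 0, "dy": -0.06, "dz": 0, "wx": 0, "wy": 0, "wz": 0}

```text
clock: 3.15
tool_pos: [0.4275, 0.2948, 0.2286]
eef_rot: [-0.496, 0.505, -0.505, 0.494]
contact_force: [-0.3, 0.8, 0.1]
opening: 0.517
```

```bash
python3 g.py 450.5 78.7 240 11
```

```text
t 3.1 pos [427.5 294.8 228.6] jaw -1.1 open 0.517 F [-0.3  0.8  0.1]
d [ 0.2156 -0.0111  0.0272] w [ 0.003 -0.27   0.002] dist 0.218 q7 -0.61
```

arm_command:
  deltas:
    - {"dx": 0.05, "dy": -0.011, "dz": 0.007, "wx": 0, "wy": -0.07, "wz": 0}
    - {"dx": 0.1, "dy": -0.011, "dz": 0.013, "wx": 0, "wy": -0.13, "wz": 0}
    - {"dx": 0.15, "dy": -0.011, "dz": 0.02, "wx": 0, "wy": -0.2, "wz": 0}
    - {"dx": 0.19, "dy": -0.011, "dz": 0.025, "wx": 0, "wy": -0.27, "wz": 0}
    - {"dx": 0.216, "dy": -0.011, "dz": 0.027, "wx": 0, "wy": -0.27, "wz": 0}

```text
clock: 3.65
tool_pos: [0.4506, 0.0746, 0.2398]
eef_rot: [0.546, -0.45, 0.451, -0.544]
contact_force: [-0.1, 0.4, -0.2]
opening: 0.52
```

arm_command:
  deltas:
    - {"dx": 0, "dy": 0, "dz": 0, "wx": 0, "wy": 0, "wz": 0}
    - {"dx": 0, "dy": 0, "dz": 0, "wx": 0, "wy": 0, "wz": 0}
    - {"dx": 0, "dy": 0, "dz": 0, "wx": 0, "wy": 0, "wz": 0}
    - {"dx": 0, "dy": 0, "dz": 0, "wx": 0, "wy": 0, "wz": 0}
    - {"dx": 0, "dy": 0, "dz": 0, "wx": 0, "wy": 0, "wz": 0}

```text
clock: 4.15
tool_pos: [0.4506, 0.0797, 0.2397]
eef_rot: [-0.546, 0.449, -0.449, 0.546]
contact_force: [-0.5, -0.1, -1.5]
opening: 0.518
```

```bash
python3 g.py 450.5 78.7 200 11;python3 -c "
from h import *
snap('scene','s2');snap('top','t2')
a=cv2.imread('pics/s2.png');u,v=proj('scene',(.4505,.0787,.06)).astype(int)
b=cv2.imread('pics/t2.png');s,t=proj('top',(.4505,.0787,.06)).astype(int)
cv2.imwrite('pics/s2c.png',np.hstack([cv2.resize(x,(400,400),interpolation=2) for x in (a[v-30:v+30,u-30:u+30],b[t-30:t+30,s-30:s+30])]))"
```

```text
t 4.2 pos [450.6  79.7 239.7] jaw 11.1 open 0.518 F [-0.5 -0.1 -1.5]
d [ 0.001   0.0397 -0.0003] w [-0.     0.003 -0.001] dist 0.04 q7 -0.24
```

View pics/s2c.png

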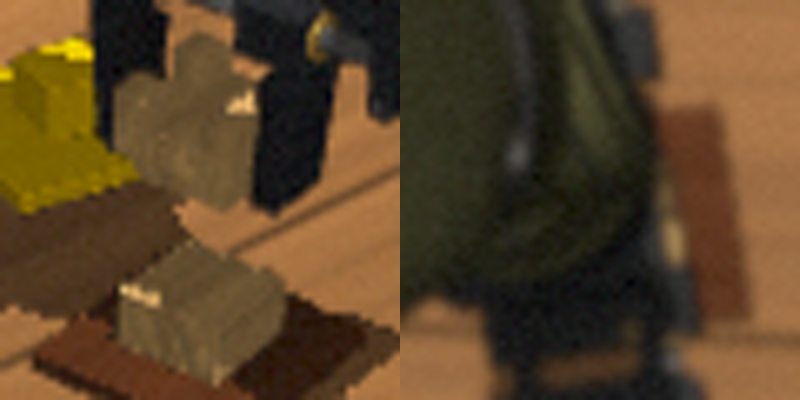

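arm_command:
  deltas:
    - {"dx": 0.001, "dy": 0.015, "dz": 0, "wx": 0, "wy": 0, "wz": 0}
    - {"dx": 0.001, "dy": 0.027, "dz": 0, "wx": 0, "wy": 0, "wz": 0}
    - {"dx": 0.001, "dy": 0.035, "dz": 0, "wx": 0, "wy": 0, "wz": 0}
    - {"dx": 0.001, "dy": 0.039, "dz": 0, "wx": 0, "wy": 0, "wz": 0}
    - {"dx": 0.001, "dy": 0.039, "dz": 0, "wx": 0, "wy": 0, "wz": 0}

```text
clock: 4.75
tool_pos: [0.4506, 0.0776, 0.2001]
eef_rot: [0.546, -0.45, 0.449, -0.545]
contact_force: [-0.3, 0.2, 0.1]
opening: 0.519
```

arm_command:
  deltas:
    - {"dx": 0, "dy": 0, "dz": 0, "wx": 0, "wy": 0, "wz": 0}
    - {"dx": 0, "dy": 0, "dz": 0, "wx": 0, "wy": 0, "wz": 0}
    - {"dx": 0, "dy": 0, "dz": 0, "wx": 0, "wy": 0, "wz": 0}
    - {"dx": 0, "dy": 0, "dz": 0, "wx": 0, "wy": 0, "wz": 0}
    - {"dx": 0, "dy": 0, "dz": 0, "wx": 0, "wy": 0, "wz": 0}

```text
clock: 5.25
tool_pos: [0.4509, 0.0775, 0.2009]
eef_rot: [-0.546, 0.45, -0.45, 0.546]
contact_force: [-0.8, 0.1, -0.2]
opening: 0.518
```

```bash
python3 g.py 450.5 78.7 200 11;python3 -c "
from h import *
a=snap('scene','s3');u,v=proj('scene',(.4505,.0787,.04)).astype(int)
cv2.imwrite('pics/s3c.png',cv2.resize(a[v-30:v+30,u-30:u+30],(400,400),interpolation=2))"
```

```text
t 5.2 pos [450.9  77.5 200.9] jaw 11.0 open 0.518 F [-0.8  0.1 -0.2]
d [-0.0012  0.0009 -0.0002] w [-0.  0. -0.] dist 0.001 q7 -0.25
```

View pics/s3c.png

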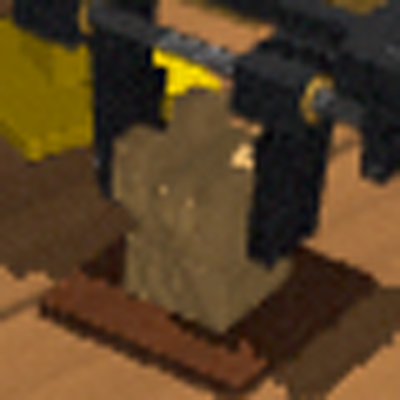

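arm_command:
  deltas:
    - {"dx": -0.001, "dy": 0.001, "dz": 0, "wx": 0, "wy": 0, "wz": 0}
    - {"dx": -0.001, "dy": 0.002, "dz": 0, "wx": 0, "wy": 0, "wz": 0}
    - {"dx": -0.001, "dy": 0.002, "dz": 0, "wx": 0, "wy": 0, "wz": 0}
    - {"dx": -0.001, "dy": 0.002, "dz": 0, "wx": 0, "wy": 0, "wz": 0}
    - {"dx": -0.001, "dy": 0.002, "dz": 0, "wx": 0, "wy": 0, "wz": 0}

```text
clock: 5.8
tool_pos: [0.4507, 0.0786, 0.1987]
eef_rot: [-0.546, 0.45, -0.45, 0.546]
contact_force: [1.0, -0.4, -0.0]
opening: 0.519
```

arm_command:
  deltas:
    - {"dx": 0, "dy": 0, "dz": 0, "wx": 0, "wy": 0, "wz": 0}
    - {"dx": 0, "dy": 0, "dz": 0, "wx": 0, "wy": 0, "wz": 0}
    - {"dx": 0, "dy": 0, "dz": 0, "wx": 0, "wy": 0, "wz": 0}
    - {"dx": 0, "dy": 0, "dz": 0, "wx": 0, "wy": 0, "wz": 0}
    - {"dx": 0, "dy": 0, "dz": 0, "wx": 0, "wy": 0, "wz": 0}
  claw: 1

```text
clock: 6.3
tool_pos: [0.4506, 0.0785, 0.1987]
eef_rot: [-0.546, 0.45, -0.45, 0.546]
contact_force: [0.3, 0.1, 0.6]
opening: 0.954
```

arm_command:
  deltas:
    - {"dx": 0, "dy": 0, "dz": 0, "wx": 0, "wy": 0, "wz": 0}
    - {"dx": 0, "dy": 0, "dz": 0, "wx": 0, "wy": 0, "wz": 0}
    - {"dx": 0, "dy": -0.02, "dz": 0, "wx": 0, "wy": 0, "wz": 0}
    - {"dx": 0, "dy": -0.06, "dz": 0, "wx": 0, "wy": 0, "wz": 0}
    - {"dx": 0, "dy": -0.09, "dz": 0, "wx": 0, "wy": 0, "wz": 0}

```text
clock: 6.8
tool_pos: [0.4505, 0.0785, 0.29]
eef_rot: [0.546, -0.45, 0.45, -0.546]
contact_force: [1.0, 0.7, -0.0]
opening: 0.998
```

```bash
python3 g.py 443 -303 270 4.5
```

```text
t 6.8 pos [450.5  78.5 290. ] jaw 11.0 open 0.998 F [ 1.   0.7 -0. ]
d [ 0.373   0.0201 -0.0802] w [0.    0.145 0.   ] dist 0.382 q7 -0.24
```

arm_command:
  deltas:
    - {"dx": 0.05, "dy": 0, "dz": -0.01, "wx": 0, "wy": 0.03, "wz": 0}
    - {"dx": 0.095, "dy": 0, "dz": -0.02, "wx": 0, "wy": 0.06, "wz": 0}
    - {"dx": 0.14, "dy": 0, "dz": -0.03, "wx": 0, "wy": 0.09, "wz": 0}
    - {"dx": 0.187, "dy": 0, "dz": -0.04, "wx": 0, "wy": 0.12, "wz": 0}
    - {"dx": 0.23, "dy": 0, "dz": -0.05, "wx": 0, "wy": 0.145, "wz": 0}

```text
clock: 7.3
tool_pos: [0.445, -0.159, 0.2887]
eef_rot: [0.519, -0.48, 0.481, -0.519]
contact_force: [0.1, -0.1, -0.2]
opening: 1.0
```

```bash
python3 g.py 443 -303 250 4.5;  python3 -c "
from h import *
a=snap('scene','s4');u,v=proj('scene',(.4505,.0787,.06)).astype(int)
b=snap('top','t4');s,t=proj('top',(.4505,.0787,.06)).astype(int)
cv2.imwrite('pics/s4c.png',np.hstack([cv2.resize(x,(400,400),interpolation=2) for x in (a[v-25:v+25,u-25:u+25],b[t-25:t+25,s-25:s+25])]))"
```

```text
t 7.3 pos [ 445.  -159.   288.7] jaw 4.4 open 1.0 F [ 0.1 -0.1 -0.2]
d [ 0.1434  0.0388 -0.0131] w [ 0.    -0.002  0.   ] dist 0.149 q7 0.05
```

View pics/s4c.png

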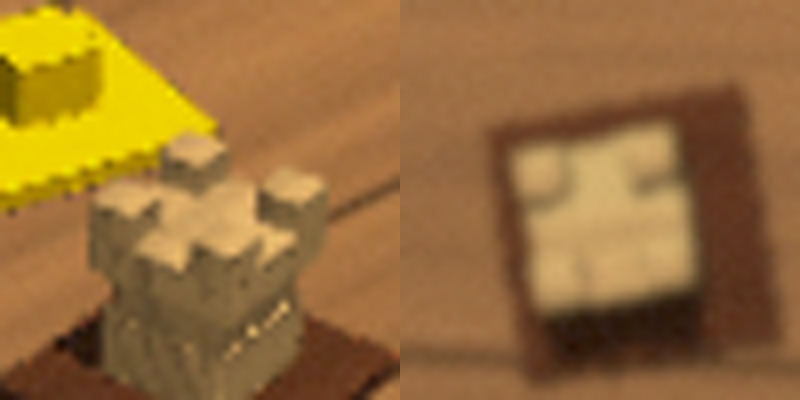

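arm_command:
  deltas:
    - {"dx": 0.045, "dy": 0.01, "dz": -0.004, "wx": 0, "wy": 0, "wz": 0}
    - {"dx": 0.09, "dy": 0.02, "dz": -0.008, "wx": 0, "wy": 0, "wz": 0}
    - {"dx": 0.13, "dy": 0.03, "dz": -0.012, "wx": 0, "wy": 0, "wz": 0}
    - {"dx": 0.148, "dy": 0.039, "dz": -0.013, "wx": 0, "wy": 0, "wz": 0}
    - {"dx": 0.148, "dy": 0.039, "dz": -0.013, "wx": 0, "wy": 0, "wz": 0}

```text
clock: 7.9
tool_pos: [0.443, -0.3079, 0.2486]
eef_rot: [0.519, -0.482, 0.481, -0.517]
contact_force: [-1.1, -0.3, 0.3]
opening: 0.999
```

```bash
python3 g.py 443 -303 169 4.5
```

```text
t 7.9 pos [ 443.  -307.9  248.6] jaw 4.2 open 0.999 F [-1.1 -0.3  0.3]
d [-0.0049  0.0796  0.0004] w [ 0.002 -0.007  0.001] dist 0.08 q7 0.27
```

arm_command:
  deltas:
    - {"dx": -0.004, "dy": 0.015, "dz": 0, "wx": 0, "wy": -0.005, "wz": 0}
    - {"dx": -0.004, "dy": 0.04, "dz": 0, "wx": 0, "wy": -0.005, "wz": 0}
    - {"dx": -0.004, "dy": 0.04, "dz": 0, "wx": 0, "wy": -0.005, "wz": 0}
    - {"dx": -0.004, "dy": 0.04, "dz": 0, "wx": 0, "wy": -0.005, "wz": 0}
    - {"dx": -0.004, "dy": 0.04, "dz": 0, "wx": 0, "wy": -0.005, "wz": 0}

```text
clock: 8.4
tool_pos: [0.4443, -0.3007, 0.2108]
eef_rot: [-0.52, 0.478, -0.479, 0.521]
contact_force: [0.3, -0.0, 0.3]
opening: 1.0
```

```bash
python3 g.py 443 -303 169 4.5
```

```text
t 8.4 pos [ 444.3 -300.7  210.8] jaw 4.8 open 1.0 F [ 0.3 -0.   0.3]
d [ 0.0022  0.0418 -0.0016] w [-0.001  0.006  0.   ] dist 0.042 q7 0.24
```

arm_command:
  deltas:
    - {"dx": 0.002, "dy": 0.015, "dz": -0.001, "wx": 0, "wy": 0, "wz": 0}
    - {"dx": 0.002, "dy": 0.03, "dz": -0.001, "wx": 0, "wy": 0, "wz": 0}
    - {"dx": 0.002, "dy": 0.042, "dz": -0.001, "wx": 0, "wy": 0, "wz": 0}
    - {"dx": 0.002, "dy": 0.042, "dz": -0.001, "wx": 0, "wy": 0, "wz": 0}
    - {"dx": 0.002, "dy": 0.042, "dz": -0.001, "wx": 0, "wy": 0, "wz": 0}

```text
clock: 8.9
tool_pos: [0.4429, -0.3035, 0.1672]
eef_rot: [0.52, -0.479, 0.479, -0.52]
contact_force: [0.6, -0.1, 0.2]
opening: 0.999
```

```bash
python3 g.py 443 -303 169 4.5
```

```text
t 8.9 pos [ 442.9 -303.5  167.2] jaw 4.7 open 0.999 F [ 0.6 -0.1  0.2]
d [-0.0004 -0.0018  0.0002] w [ 0.     0.004 -0.   ] dist 0.002 q7 0.23
```

arm_command:
  deltas:
    - {"dx": 0, "dy": -0.001, "dz": 0, "wx": 0, "wy": 0, "wz": 0}
    - {"dx": 0, "dy": -0.001, "dz": 0, "wx": 0, "wy": 0, "wz": 0}
    - {"dx": 0, "dy": -0.001, "dz": 0, "wx": 0, "wy": 0, "wz": 0}
    - {"dx": 0, "dy": -0.001, "dz": 0, "wx": 0, "wy": 0, "wz": 0}
    - {"dx": 0, "dy": -0.001, "dz": 0, "wx": 0, "wy": 0, "wz": 0}
  claw: -1

```text
clock: 9.4
tool_pos: [0.4429, -0.3035, 0.1687]
eef_rot: [-0.52, 0.479, -0.479, 0.52]
contact_force: [0.6, -0.1, 0.7]
opening: 0.572
```

arm_command:
  deltas:
    - {"dx": 0, "dy": 0, "dz": 0, "wx": 0, "wy": 0, "wz": 0}
    - {"dx": 0, "dy": 0, "dz": 0, "wx": 0, "wy": 0, "wz": 0}
    - {"dx": 0, "dy": 0, "dz": 0, "wx": 0, "wy": 0, "wz": 0}
    - {"dx": 0, "dy": 0, "dz": 0, "wx": 0, "wy": 0, "wz": 0}
    - {"dx": 0, "dy": 0, "dz": 0, "wx": 0, "wy": 0, "wz": 0}

```text
clock: 9.9
tool_pos: [0.4429, -0.3035, 0.1687]
eef_rot: [-0.52, 0.479, -0.479, 0.52]
contact_force: [-0.7, 0.6, 1.1]
opening: 0.382
```

```bash
python3 g.py 443 -303 260 4.5
```

```text
t 9.9 pos [ 442.9 -303.5  168.7] jaw 4.7 open 0.382 F [-0.7  0.6  1.1]
d [-0.0005 -0.0913  0.0001] w [-0.     0.005 -0.   ] dist 0.091 q7 0.23
```

arm_command:
  deltas:
    - {"dx": 0, "dy": -0.03, "dz": 0, "wx": 0, "wy": 0, "wz": 0}
    - {"dx": 0, "dy": -0.06, "dz": 0, "wx": 0, "wy": 0, "wz": 0}
    - {"dx": 0, "dy": -0.08, "dz": 0, "wx": 0, "wy": 0, "wz": 0}
    - {"dx": 0, "dy": -0.08, "dz": 0, "wx": 0, "wy": 0, "wz": 0}
    - {"dx": 0, "dy": -0.08, "dz": 0, "wx": 0, "wy": 0, "wz": 0}

```text
clock: 10.4
tool_pos: [0.4428, -0.3035, 0.2486]
eef_rot: [-0.52, 0.479, -0.479, 0.52]
contact_force: [-0.0, -0.2, 0.3]
opening: 0.384
```

```bash
python3 g.py 619.5 -90.5 239 -10.5
```

```text
t 10.4 pos [ 442.8 -303.5  248.6] jaw 4.7 open 0.384 F [-0.  -0.2  0.3]
d [-0.1978  0.0097  0.1935] w [-0.     0.338  0.   ] dist 0.277 q7 0.26
```

arm_command:
  deltas:
    - {"dx": -0.03, "dy": 0, "dz": 0.03, "wx": 0, "wy": 0.06, "wz": 0}
    - {"dx": -0.063, "dy": 0, "dz": 0.062, "wx": 0, "wy": 0.12, "wz": 0}
    - {"dx": -0.096, "dy": 0, "dz": 0.094, "wx": 0, "wy": 0.18, "wz": 0}
    - {"dx": -0.128, "dy": 0, "dz": 0.125, "wx": 0, "wy": 0.24, "wz": 0}
    - {"dx": -0.155, "dy": 0, "dz": 0.151, "wx": 0, "wy": 0.3, "wz": 0}

```text
clock: 10.9
tool_pos: [0.5817, -0.1337, 0.247]
eef_rot: [-0.46, 0.538, -0.536, 0.46]
contact_force: [0.1, -0.2, 0.1]
opening: 0.385
```

arm_command:
  deltas:
    - {"dx": 0, "dy": 0, "dz": 0, "wx": 0, "wy": 0, "wz": 0}
    - {"dx": 0, "dy": 0, "dz": 0, "wx": 0, "wy": 0, "wz": 0}
    - {"dx": 0, "dy": 0, "dz": 0, "wx": 0, "wy": 0, "wz": 0}
    - {"dx": 0, "dy": 0, "dz": 0, "wx": 0, "wy": 0, "wz": 0}
    - {"dx": 0, "dy": 0, "dz": 0, "wx": 0, "wy": 0, "wz": 0}

```text
clock: 11.4
tool_pos: [0.58, -0.138, 0.2485]
eef_rot: [-0.46, 0.537, -0.537, 0.459]
contact_force: [-0.0, 0.3, -0.0]
opening: 0.384
```

```bash
python3 g.py 619.5 -90.5 239 -10.5
```

```text
t 11.4 pos [ 580.  -138.   248.5] jaw -8.9 open 0.384 F [-0.   0.3 -0. ]
d [-0.053   0.0095  0.0317] w [0.001 0.035 0.001] dist 0.063 q7 -0.13
```

arm_command:
  deltas:
    - {"dx": -0.025, "dy": 0, "dz": 0.015, "wx": 0, "wy": 0.02, "wz": 0}
    - {"dx": -0.053, "dy": 0.01, "dz": 0.032, "wx": 0, "wy": 0.035, "wz": 0}
    - {"dx": -0.053, "dy": 0.01, "dz": 0.032, "wx": 0, "wy": 0.035, "wz": 0}
    - {"dx": -0.053, "dy": 0.01, "dz": 0.032, "wx": 0, "wy": 0.035, "wz": 0}
    - {"dx": -0.053, "dy": 0.01, "dz": 0.032, "wx": 0, "wy": 0.035, "wz": 0}

```text
clock: 11.9
tool_pos: [0.6197, -0.0907, 0.2387]
eef_rot: [0.453, -0.543, 0.544, -0.452]
contact_force: [-0.3, 0.2, -1.2]
opening: 0.383
```

```bash
python3 g.py 619.5 -90.5 199 -10.5;python3 -c "
from h import *
a=snap('scene','s5');u,v=proj('scene',(.6195,-.0905,.06)).astype(int)
cv2.imwrite('pics/s5c.png',cv2.resize(a[v-30:v+30,u-30:u+30],(400,400),interpolation=2))"
```

```text
t 11.9 pos [619.7 -90.7 238.7] jaw -10.5 open 0.383 F [-0.3  0.2 -1.2]
d [-0.0002  0.0397 -0.0002] w [0.001 0.001 0.002] dist 0.04 q7 -0.21
```

View pics/s5c.png

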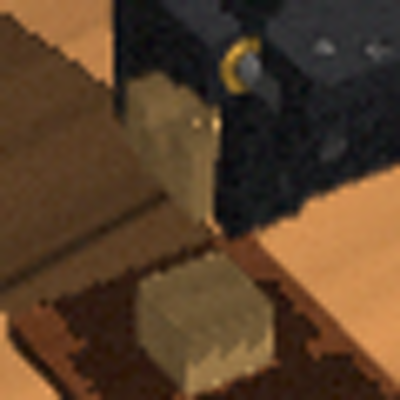

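arm_command:
  deltas:
    - {"dx": 0, "dy": 0.015, "dz": 0, "wx": 0, "wy": 0, "wz": 0}
    - {"dx": 0, "dy": 0.028, "dz": 0, "wx": 0, "wy": 0, "wz": 0}
    - {"dx": 0, "dy": 0.036, "dz": 0, "wx": 0, "wy": 0, "wz": 0}
    - {"dx": 0, "dy": 0.039, "dz": 0, "wx": 0, "wy": 0, "wz": 0}
    - {"dx": 0, "dy": 0.039, "dz": 0, "wx": 0, "wy": 0, "wz": 0}

```text
clock: 12.45
tool_pos: [0.6201, -0.0892, 0.1991]
eef_rot: [-0.453, 0.543, -0.543, 0.452]
contact_force: [0.4, 0.2, 0.2]
opening: 0.384
```

arm_command:
  deltas:
    - {"dx": 0, "dy": 0, "dz": 0, "wx": 0, "wy": 0, "wz": 0}
    - {"dx": 0, "dy": 0, "dz": 0, "wx": 0, "wy": 0, "wz": 0}
    - {"dx": 0, "dy": 0, "dz": 0, "wx": 0, "wy": 0, "wz": 0}
    - {"dx": 0, "dy": 0, "dz": 0, "wx": 0, "wy": 0, "wz": 0}
    - {"dx": 0, "dy": 0, "dz": 0, "wx": 0, "wy": 0, "wz": 0}

```text
clock: 12.95
tool_pos: [0.6205, -0.0891, 0.1997]
eef_rot: [0.453, -0.543, 0.543, -0.453]
contact_force: [-0.4, -0.2, -0.1]
opening: 0.384
```

```bash
python3 g.py 619.5 -90.5 198.7 -10.5;python3 -c "
from h import *
a=snap('scene','s6');u,v=proj('scene',(.6195,-.0905,.04)).astype(int)
cv2.imwrite('pics/s6c.png',cv2.resize(a[v-30:v+30,u-30:u+30],(400,400),interpolation=2))"
```

```text
t 12.9 pos [620.5 -89.1 199.7] jaw -10.4 open 0.384 F [-0.4 -0.2 -0.1]
d [ 0.0016  0.001  -0.0007] w [-0.     0.003 -0.   ] dist 0.002 q7 -0.22
```

View pics/s6c.png

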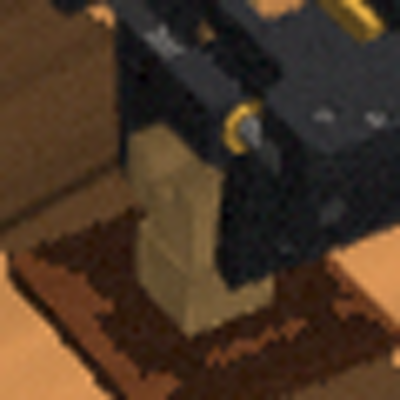

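arm_command:
  deltas:
    - {"dx": 0.001, "dy": 0.001, "dz": -0.001, "wx": 0, "wy": 0, "wz": 0}
    - {"dx": 0.001, "dy": 0.002, "dz": -0.001, "wx": 0, "wy": 0, "wz": 0}
    - {"dx": 0.001, "dy": 0.002, "dz": -0.001, "wx": 0, "wy": 0, "wz": 0}
    - {"dx": 0.001, "dy": 0.002, "dz": -0.001, "wx": 0, "wy": 0, "wz": 0}
    - {"dx": 0.001, "dy": 0.002, "dz": -0.001, "wx": 0, "wy": 0, "wz": 0}

```text
clock: 13.5
tool_pos: [0.6193, -0.0899, 0.1986]
eef_rot: [0.453, -0.543, 0.543, -0.453]
contact_force: [-2.0, 0.8, 6.9]
opening: 0.387
```

arm_command:
  deltas:
    - {"dx": 0, "dy": 0, "dz": 0, "wx": 0, "wy": 0, "wz": 0}
    - {"dx": 0, "dy": 0, "dz": 0, "wx": 0, "wy": 0, "wz": 0}
    - {"dx": 0, "dy": 0, "dz": 0, "wx": 0, "wy": 0, "wz": 0}
    - {"dx": 0, "dy": 0, "dz": 0, "wx": 0, "wy": 0, "wz": 0}
    - {"dx": 0, "dy": 0, "dz": 0, "wx": 0, "wy": 0, "wz": 0}
  claw: 1

```text
clock: 14.0
tool_pos: [0.6192, -0.0899, 0.1975]
eef_rot: [-0.453, 0.543, -0.543, 0.453]
contact_force: [0.4, -0.9, -0.5]
opening: 0.818
```

arm_command:
  deltas:
    - {"dx": 0, "dy": 0, "dz": 0, "wx": 0, "wy": 0, "wz": 0}
    - {"dx": 0, "dy": 0, "dz": 0, "wx": 0, "wy": 0, "wz": 0}
    - {"dx": 0, "dy": -0.02, "dz": 0, "wx": 0, "wy": 0, "wz": 0}
    - {"dx": 0, "dy": -0.06, "dz": 0, "wx": 0, "wy": 0, "wz": 0}
    - {"dx": 0, "dy": -0.09, "dz": 0, "wx": 0, "wy": 0, "wz": 0}

```text
clock: 14.5
tool_pos: [0.6194, -0.0899, 0.2892]
eef_rot: [0.453, -0.543, 0.543, -0.453]
contact_force: [0.3, -0.4, -0.8]
opening: 0.998
```

```bash
python3 g.py 617 -288.7 270 5.5
```

```text
t 14.5 pos [619.4 -89.9 289.2] jaw -10.4 open 0.998 F [ 0.3 -0.4 -0.8]
d [0.196  0.0192 0.0334] w [-0.001 -0.353 -0.   ] dist 0.2 q7 -0.2
```

Light contact (7 N) confirmed seating. Next, the large block.

arm_command:
  deltas:
    - {"dx": 0.045, "dy": 0, "dz": 0.008, "wx": 0, "wy": -0.09, "wz": 0}
    - {"dx": 0.09, "dy": 0, "dz": 0.016, "wx": 0, "wy": -0.18, "wz": 0}
    - {"dx": 0.135, "dy": 0, "dz": 0.024, "wx": 0, "wy": -0.27, "wz": 0}
    - {"dx": 0.175, "dy": 0.01, "dz": 0.03, "wx": 0, "wy": -0.353, "wz": 0}
    - {"dx": 0.196, "dy": 0.019, "dz": 0.033, "wx": 0, "wy": -0.353, "wz": 0}

```text
clock: 15.0
tool_pos: [0.615, -0.2939, 0.2684]
eef_rot: [0.523, -0.476, 0.477, -0.521]
contact_force: [0.1, -0.5, 1.3]
opening: 1.0
```

arm_command:
  deltas:
    - {"dx": 0, "dy": 0, "dz": 0, "wx": 0, "wy": 0, "wz": 0}
    - {"dx": 0, "dy": 0, "dz": 0, "wx": 0, "wy": 0, "wz": 0}
    - {"dx": 0, "dy": 0, "dz": 0, "wx": 0, "wy": 0, "wz": 0}
    - {"dx": 0, "dy": 0, "dz": 0, "wx": 0, "wy": 0, "wz": 0}
    - {"dx": 0, "dy": 0, "dz": 0, "wx": 0, "wy": 0, "wz": 0}

```text
clock: 15.5
tool_pos: [0.6171, -0.2868, 0.2691]
eef_rot: [-0.524, 0.475, -0.475, 0.524]
contact_force: [0.3, 0.0, -0.7]
opening: 0.998
```

```bash
python3 g.py 617 -288.7 171 5.5;python3 -c "
from h import *
a=snap('scene','s7');u,v=proj('scene',(.6195,-.0905,.05)).astype(int)
b=snap('top','t7');s,t=proj('top',(.6195,-.0905,.05)).astype(int)
cv2.imwrite('pics/s7c.png',np.hstack([cv2.resize(x,(400,400),interpolation=2) for x in (a[v-25:v+25,u-25:u+25],b[t-25:t+25,s-25:s+25])]))"
```

```text
t 15.5 pos [ 617.1 -286.8  269.1] jaw 5.7 open 0.998 F [ 0.3  0.  -0.7]
d [ 0.0019  0.0981 -0.0004] w [-0.001  0.003 -0.001] dist 0.098 q7 0.27
```

View pics/s7c.png

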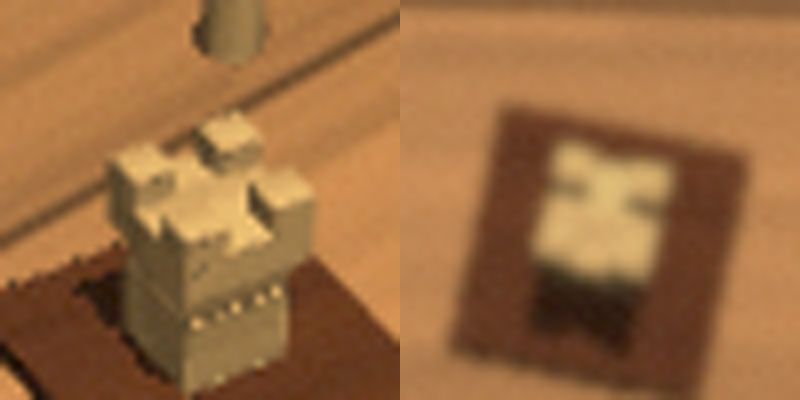

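arm_command:
  deltas:
    - {"dx": 0.002, "dy": 0.03, "dz": 0, "wx": 0, "wy": 0, "wz": 0}
    - {"dx": 0.002, "dy": 0.06, "dz": 0, "wx": 0, "wy": 0, "wz": 0}
    - {"dx": 0.002, "dy": 0.085, "dz": 0, "wx": 0, "wy": 0, "wz": 0}
    - {"dx": 0.002, "dy": 0.096, "dz": 0, "wx": 0, "wy": 0, "wz": 0}
    - {"dx": 0.002, "dy": 0.096, "dz": 0, "wx": 0, "wy": 0, "wz": 0}

```text
clock: 16.1
tool_pos: [0.6161, -0.2902, 0.1712]
eef_rot: [0.524, -0.476, 0.474, -0.523]
contact_force: [0.3, -0.6, -0.1]
opening: 0.998
```

```bash
python3 g.py 617 -288.7 171 5.5
```

```text
t 16.1 pos [ 616.1 -290.2  171.2] jaw 5.5 open 0.998 F [ 0.3 -0.6 -0.1]
d [-0.0014  0.0002  0.0011] w [ 0.003  0.001 -0.002] dist 0.002 q7 0.25
```

arm_command:
  deltas:
    - {"dx": 0, "dy": 0, "dz": 0, "wx": 0, "wy": 0, "wz": 0}
    - {"dx": 0, "dy": 0, "dz": 0, "wx": 0, "wy": 0, "wz": 0}
    - {"dx": 0, "dy": 0, "dz": 0, "wx": 0, "wy": 0, "wz": 0}
    - {"dx": 0, "dy": 0, "dz": 0, "wx": 0, "wy": 0, "wz": 0}
    - {"dx": 0, "dy": 0, "dz": 0, "wx": 0, "wy": 0, "wz": 0}
  claw: -1
  grip_force: 20

```text
clock: 16.6
tool_pos: [0.6171, -0.2908, 0.1738]
eef_rot: [-0.523, 0.475, -0.476, 0.524]
contact_force: [-0.1, -0.3, 5.2]
opening: 0.682
```

arm_command:
  deltas:
    - {"dx": 0, "dy": 0, "dz": 0, "wx": 0, "wy": 0, "wz": 0}
    - {"dx": 0, "dy": 0, "dz": 0, "wx": 0, "wy": 0, "wz": 0}
    - {"dx": 0, "dy": 0, "dz": 0, "wx": 0, "wy": 0, "wz": 0}
    - {"dx": 0, "dy": 0, "dz": 0, "wx": 0, "wy": 0, "wz": 0}
    - {"dx": 0, "dy": 0, "dz": 0, "wx": 0, "wy": 0, "wz": 0}

```text
clock: 17.1
tool_pos: [0.6171, -0.2908, 0.1738]
eef_rot: [-0.523, 0.475, -0.476, 0.524]
contact_force: [-0.4, 0.2, 5.9]
opening: 0.68
```

```bash
python3 g.py 617 -288.7 271 5.5
```

```text
t 17.1 pos [ 617.1 -290.8  173.8] jaw 5.5 open 0.68 F [-0.4  0.2  5.9]
d [-0.002  -0.0973  0.0003] w [-0.002  0.     0.001] dist 0.097 q7 0.25
```

arm_command:
  deltas:
    - {"dx": 0, "dy": -0.02, "dz": 0, "wx": 0, "wy": 0, "wz": 0}
    - {"dx": 0, "dy": -0.05, "dz": 0, "wx": 0, "wy": 0, "wz": 0}
    - {"dx": 0, "dy": -0.08, "dz": 0, "wx": 0, "wy": 0, "wz": 0}
    - {"dx": 0, "dy": -0.08, "dz": 0, "wx": 0, "wy": 0, "wz": 0}
    - {"dx": 0, "dy": -0.08, "dz": 0, "wx": 0, "wy": 0, "wz": 0}

```text
clock: 17.6
tool_pos: [0.6167, -0.2907, 0.254]
eef_rot: [-0.523, 0.475, -0.476, 0.524]
contact_force: [-0.5, -0.1, -1.6]
opening: 0.68
```

```bash
python3 g.py 444 -111 245 -25.5;python3 -c "
from h import *
a=snap('scene','s8');u,v=proj('scene',(.617,-.289,.1)).astype(int)
cv2.imwrite('pics/s8c.png',cv2.resize(a[v-40:v+40,u-40:u+40],(480,480),interpolation=2))"
```

```text
t 17.6 pos [ 616.7 -290.7  254. ] jaw 5.5 open 0.68 F [-0.5 -0.1 -1.6]
d [-0.1955  0.0086 -0.1546] w [-0.002  0.689  0.   ] dist 0.249 q7 0.27
```

View pics/s8c.png

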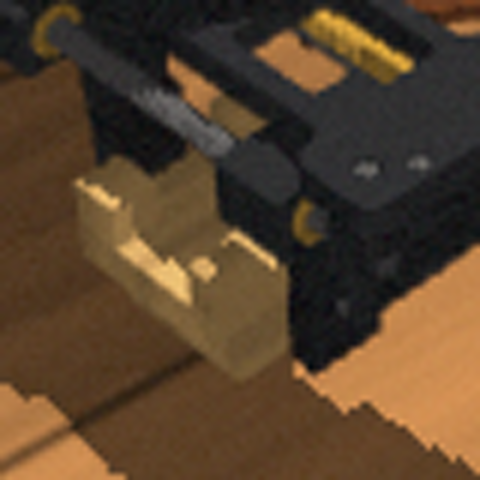

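arm_command:
  deltas:
    - {"dx": -0.035, "dy": 0, "dz": -0.027, "wx": 0, "wy": 0.13, "wz": 0}
    - {"dx": -0.07, "dy": 0, "dz": -0.055, "wx": 0, "wy": 0.26, "wz": 0}
    - {"dx": -0.105, "dy": 0, "dz": -0.083, "wx": 0, "wy": 0.39, "wz": 0}
    - {"dx": -0.14, "dy": 0, "dz": -0.111, "wx": 0, "wy": 0.52, "wz": 0}
    - {"dx": -0.17, "dy": 0, "dz": -0.135, "wx": 0, "wy": 0.65, "wz": 0}

```text
clock: 18.15
tool_pos: [0.4635, -0.1327, 0.2521]
eef_rot: [-0.386, 0.594, -0.592, 0.385]
contact_force: [0.5, 1.3, -2.1]
opening: 0.683
```

arm_command:
  deltas:
    - {"dx": 0, "dy": 0, "dz": 0, "wx": 0, "wy": 0, "wz": 0}
    - {"dx": 0, "dy": 0, "dz": 0, "wx": 0, "wy": 0, "wz": 0}
    - {"dx": 0, "dy": 0, "dz": 0, "wx": 0, "wy": 0, "wz": 0}
    - {"dx": 0, "dy": 0, "dz": 0, "wx": 0, "wy": 0, "wz": 0}
    - {"dx": 0, "dy": 0, "dz": 0, "wx": 0, "wy": 0, "wz": 0}

```text
clock: 18.65
tool_pos: [0.4664, -0.1352, 0.2525]
eef_rot: [0.386, -0.592, 0.593, -0.386]
contact_force: [0.1, -1.2, -1.3]
opening: 0.675
```

```bash
python3 g.py 443 -113 245 -25.5
```

```text
t 18.6 pos [ 466.4 -135.2  252.5] jaw -23.8 open 0.675 F [ 0.1 -1.2 -1.3]
d [-0.0109  0.0075 -0.0304] w [-0.001  0.038 -0.   ] dist 0.033 q7 -0.28
```

arm_command:
  deltas:
    - {"dx": -0.006, "dy": 0.004, "dz": -0.015, "wx": 0, "wy": 0.02, "wz": 0}
    - {"dx": -0.011, "dy": 0.008, "dz": -0.03, "wx": 0, "wy": 0.038, "wz": 0}
    - {"dx": -0.011, "dy": 0.008, "dz": -0.03, "wx": 0, "wy": 0.038, "wz": 0}
    - {"dx": -0.011, "dy": 0.008, "dz": -0.03, "wx": 0, "wy": 0.038, "wz": 0}
    - {"dx": -0.011, "dy": 0.008, "dz": -0.03, "wx": 0, "wy": 0.038, "wz": 0}

```text
clock: 19.15
tool_pos: [0.4439, -0.113, 0.2449]
eef_rot: [0.377, -0.597, 0.599, -0.378]
contact_force: [0.5, -0.8, -0.3]
opening: 0.678
```

```bash
python3 g.py 443 -113 205 -25.5;python3 -c "
from h import *
a=snap('scene','s9');u,v=proj('scene',(.444,-.111,.07)).astype(int)
b=snap('top','t9');s,t=proj('top',(.444,-.111,.07)).astype(int)
cv2.imwrite('pics/s9c.png',np.hstack([cv2.resize(x,(400,400),interpolation=2) for x in (a[v-40:v+40,u-40:u+40],b[t-30:t+30,s-30:s+30])]))"
```

```text
t 19.1 pos [ 443.9 -113.   244.9] jaw -25.5 open 0.678 F [ 0.5 -0.8 -0.3]
d [ 0.0003  0.0399 -0.0009] w [-0.003  0.    -0.   ] dist 0.04 q7 -0.32
```

View pics/s9c.png

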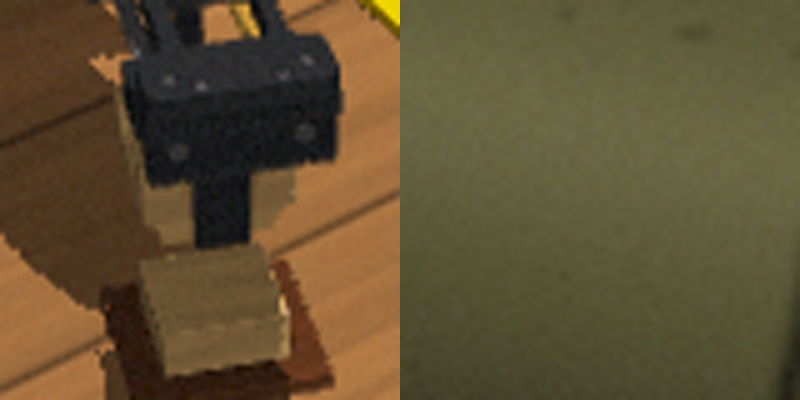

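arm_command:
  deltas:
    - {"dx": 0, "dy": 0.015, "dz": -0.001, "wx": 0, "wy": 0, "wz": 0}
    - {"dx": 0, "dy": 0.027, "dz": -0.001, "wx": 0, "wy": 0, "wz": 0}
    - {"dx": 0, "dy": 0.035, "dz": -0.001, "wx": 0, "wy": 0, "wz": 0}
    - {"dx": 0, "dy": 0.04, "dz": -0.001, "wx": 0, "wy": 0, "wz": 0}
    - {"dx": 0, "dy": 0.04, "dz": -0.001, "wx": 0, "wy": 0, "wz": 0}

```text
clock: 19.75
tool_pos: [0.4419, -0.1119, 0.2042]
eef_rot: [-0.378, 0.598, -0.598, 0.377]
contact_force: [-0.3, 0.1, 0.3]
opening: 0.676
```

arm_command:
  deltas:
    - {"dx": 0, "dy": 0, "dz": 0, "wx": 0, "wy": 0, "wz": 0}
    - {"dx": 0, "dy": 0, "dz": 0, "wx": 0, "wy": 0, "wz": 0}
    - {"dx": 0, "dy": 0, "dz": 0, "wx": 0, "wy": 0, "wz": 0}
    - {"dx": 0, "dy": 0, "dz": 0, "wx": 0, "wy": 0, "wz": 0}
    - {"dx": 0, "dy": 0, "dz": 0, "wx": 0, "wy": 0, "wz": 0}

```text
clock: 20.25
tool_pos: [0.442, -0.1118, 0.2048]
eef_rot: [0.378, -0.598, 0.598, -0.378]
contact_force: [-0.6, -0.4, -1.2]
opening: 0.677
```

```bash
python3 g.py 443 -113 203.8 -25.5
```

```text
t 20.2 pos [ 442.  -111.8  204.8] jaw -25.4 open 0.677 F [-0.6 -0.4 -1.2]
d [0.0007 0.001  0.0014] w [-0.     0.001 -0.   ] dist 0.002 q7 -0.32
```

Lower until touching.

arm_command:
  deltas:
    - {"dx": 0.001, "dy": 0.001, "dz": 0.001, "wx": 0, "wy": 0, "wz": 0}
    - {"dx": 0.001, "dy": 0.002, "dz": 0.001, "wx": 0, "wy": 0, "wz": 0}
    - {"dx": 0.001, "dy": 0.002, "dz": 0.001, "wx": 0, "wy": 0, "wz": 0}
    - {"dx": 0.001, "dy": 0.002, "dz": 0.001, "wx": 0, "wy": 0, "wz": 0}
    - {"dx": 0.001, "dy": 0.002, "dz": 0.001, "wx": 0, "wy": 0, "wz": 0}

```text
clock: 20.75
tool_pos: [0.4425, -0.1132, 0.2035]
eef_rot: [0.377, -0.598, 0.598, -0.378]
contact_force: [-0.6, 1.2, 10.9]
opening: 0.676
```

Seated (11 N up). Release and retreat.

arm_command:
  deltas:
    - {"dx": 0, "dy": 0, "dz": 0, "wx": 0, "wy": 0, "wz": 0}
    - {"dx": 0, "dy": 0, "dz": 0, "wx": 0, "wy": 0, "wz": 0}
    - {"dx": 0, "dy": 0, "dz": 0, "wx": 0, "wy": 0, "wz": 0}
    - {"dx": 0, "dy": 0, "dz": 0, "wx": 0, "wy": 0, "wz": 0}
    - {"dx": 0, "dy": 0, "dz": 0, "wx": 0, "wy": 0, "wz": 0}
  claw: 1

```text
clock: 21.25
tool_pos: [0.4424, -0.1132, 0.2026]
eef_rot: [-0.378, 0.598, -0.598, 0.378]
contact_force: [0.2, 0.3, -0.6]
opening: 0.997
```

arm_command:
  deltas:
    - {"dx": 0, "dy": 0, "dz": 0, "wx": 0, "wy": 0, "wz": 0}
    - {"dx": 0, "dy": -0.02, "dz": 0, "wx": 0, "wy": 0, "wz": 0}
    - {"dx": 0, "dy": -0.05, "dz": 0, "wx": 0, "wy": 0, "wz": 0}
    - {"dx": 0, "dy": -0.09, "dz": 0, "wx": 0, "wy": 0, "wz": 0}
    - {"dx": 0, "dy": -0.12, "dz": 0, "wx": 0, "wy": 0, "wz": 0}

```text
clock: 21.75
tool_pos: [0.4423, -0.1132, 0.3244]
eef_rot: [0.377, -0.598, 0.598, -0.378]
contact_force: [0.5, -0.1, -0.7]
opening: 0.999
```

```bash
python3 g.py 631.5 79.4 290 98.5
```

```text
t 21.8 pos [ 442.3 -113.2  324.4] jaw -25.4 open 0.999 F [ 0.5 -0.1 -0.7]
d [-0.2552  0.0345  0.0881] w [-1.000e-03 -2.754e+00  1.000e-03] dist 0.272 q7 -0.32
```

arm_command:
  deltas:
    - {"dx": -0.045, "dy": 0, "dz": 0.015, "wx": 0, "wy": 0.18, "wz": 0}
    - {"dx": -0.09, "dy": 0, "dz": 0.03, "wx": 0, "wy": 0.36, "wz": 0}
    - {"dx": -0.135, "dy": 0, "dz": 0.046, "wx": 0, "wy": 0.54, "wz": 0}
    - {"dx": -0.18, "dy": 0.01, "dz": 0.062, "wx": 0, "wy": 0.72, "wz": 0}
    - {"dx": -0.22, "dy": 0.02, "dz": 0.076, "wx": 0, "wy": 0.9, "wz": 0}

```text
clock: 22.25
tool_pos: [0.6069, 0.0553, 0.3027]
eef_rot: [-0.145, 0.692, -0.692, 0.146]
contact_force: [1.2, -0.6, 0.6]
opening: 0.999
```

arm_command:
  deltas:
    - {"dx": 0, "dy": 0, "dz": 0, "wx": 0, "wy": 0, "wz": 0}
    - {"dx": 0, "dy": 0, "dz": 0, "wx": 0, "wy": 0, "wz": 0}
    - {"dx": 0, "dy": 0, "dz": 0, "wx": 0, "wy": 0, "wz": 0}
    - {"dx": 0, "dy": 0, "dz": 0, "wx": 0, "wy": 0, "wz": 0}
    - {"dx": 0, "dy": 0, "dz": 0, "wx": 0, "wy": 0, "wz": 0}

```text
clock: 22.75
tool_pos: [0.6052, 0.0515, 0.3032]
eef_rot: [0.147, -0.692, 0.692, -0.147]
contact_force: [0.3, 0.3, -0.4]
opening: 1.002
```

```bash
python3 g.py 631.5 79.4 280 -81.5;python3 -c "
from h import *
a=snap('scene','s10');u,v=proj('scene',(.444,-.111,.07)).astype(int)
b=snap('top','t10');s,t=proj('top',(.444,-.111,.07)).astype(int)
cv2.imwrite('pics/s10c.png',np.hstack([cv2.resize(x,(400,400),interpolation=2) for x in (a[v-40:v+40,u-40:u+40],b[t-30:t+30,s-30:s+30])]))"
```

```text
t 22.8 pos [605.2  51.5 303.2] jaw -66.1 open 1.002 F [ 0.3  0.3 -0.4]
d [-0.0354  0.0232 -0.0148] w [-0.     0.343  0.   ] dist 0.045 q7 -1.03
```

View pics/s10c.png

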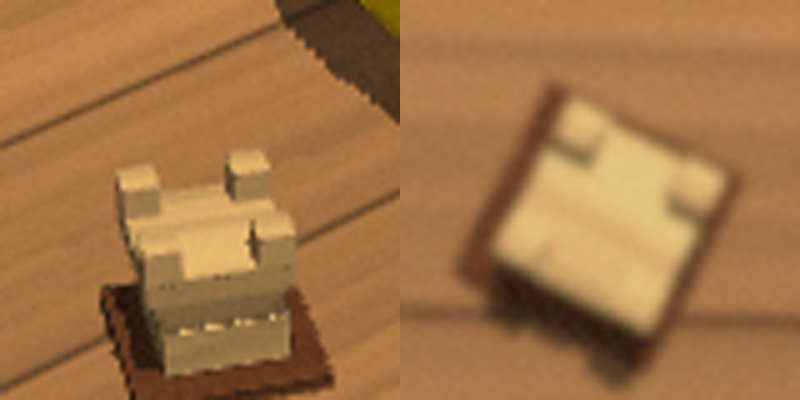

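View pics/t10.png

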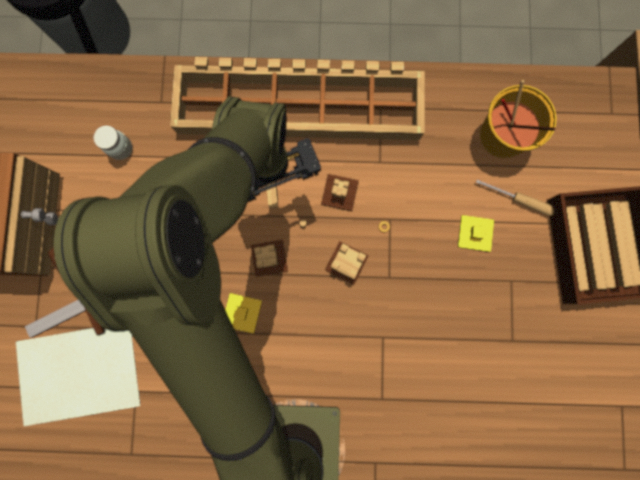

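Measure the three placed blocks from both views before going on.

Run:
```python
from m import *
im=cv2.imread('pics/t10.png')
P={}
for n,(x,y,z) in dict(large=(.444,-.111,.072),medium=(.4505,.0787,.064),small=(.6195,-.0905,.058)).items():
    u,v=proj('top',(x,y,z)); P[n]=(u,v,z)
top_measure(im,P)
# scene corners: crop origin/scale
u,v=proj('scene',(.444,-.111,.07)).astype(int)
p=[(115,172),(250,150),(298,225),(137,253)]   # outer top corners left, back, right, front
Q=np.array([onz('scene',u-40+(a+.5)/5-.5,v-40+(b+.5)/5-.5,.072)[:2]*1000 for a,b in p]);print(Q.round(),Q.mean(0))
b=cv2.imread('pics/s10.png')
o=[]
for x,y,z in((.4505,.0787,.05),(.6195,-.0905,.05)):
    u,v=proj('scene',(x,y,z)).astype(int);o.append(cv2.resize(b[v-25:v+25,u-25:u+25],(400,400),interpolation=2))
cv2.imwrite('pics/s10d.png',np.hstack(o))
```

```text
large ctr [ 441.5 -112.8] size [63.7 64.3] ang 64.5 nblob 1
medium ctr [457.7  78.5] size [21.  34.9] ang 9.3 nblob 1
small ctr [616.7 -89.8] size [36.3 39.2] ang 78.6 nblob 1
[[ 405. -127.]
 [ 427.  -76.]
 [ 480.  -94.]
 [ 454. -152.]] [ 441.48319242 -112.20303993]
```

View pics/s10d.png

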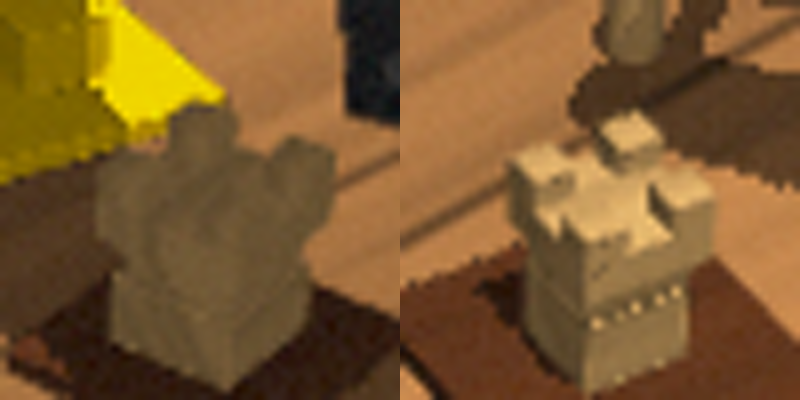

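arm_command:
  deltas:
    - {"dx": -0.018, "dy": 0.01, "dz": -0.007, "wx": 0, "wy": 0.17, "wz": 0}
    - {"dx": -0.035, "dy": 0.023, "dz": -0.015, "wx": 0, "wy": 0.343, "wz": 0}
    - {"dx": -0.035, "dy": 0.023, "dz": -0.015, "wx": 0, "wy": 0.343, "wz": 0}
    - {"dx": -0.035, "dy": 0.023, "dz": -0.015, "wx": 0, "wy": 0.343, "wz": 0}
    - {"dx": -0.035, "dy": 0.023, "dz": -0.015, "wx": 0, "wy": 0.343, "wz": 0}

```text
clock: 23.35
tool_pos: [0.631, 0.0794, 0.2804]
eef_rot: [0.053, -0.705, 0.705, -0.053]
contact_force: [0.6, -0.6, 0.3]
opening: 1.002
```

```bash
python3 g.py 631.5 79.4 182 -81.5
python3 - <<'E'
from m import *
im=cv2.imread('pics/t4.png')
u,v=proj('top',(.4505,.0787,.064)); top_measure(im,dict(medium=(u,v,.064),post=(u,v,.064)))
E
```

```text
t 23.4 pos [631.   79.4 280.4] jaw -81.3 open 1.002 F [ 0.6 -0.6  0.3]
d [-0.0005  0.0984  0.    ] w [-0.001  0.004  0.   ] dist 0.098 q7 -1.26
medium ctr [448.2  79.3] size [49.8 49.8] ang 10.8 nblob 1
post ctr [448.2  79.3] size [49.8 49.8] ang 10.8 nblob 1
```

Medium sits within 1 mm of its post, same angle. Down onto the bracket arm.

arm_command:
  deltas:
    - {"dx": 0, "dy": 0.03, "dz": 0, "wx": 0, "wy": 0, "wz": 0}
    - {"dx": 0, "dy": 0.06, "dz": 0, "wx": 0, "wy": 0, "wz": 0}
    - {"dx": 0, "dy": 0.085, "dz": 0, "wx": 0, "wy": 0, "wz": 0}
    - {"dx": 0, "dy": 0.098, "dz": 0, "wx": 0, "wy": 0, "wz": 0}
    - {"dx": 0, "dy": 0.098, "dz": 0, "wx": 0, "wy": 0, "wz": 0}

```text
clock: 23.85
tool_pos: [0.6306, 0.0799, 0.1807]
eef_rot: [0.054, -0.705, 0.705, -0.052]
contact_force: [-0.3, 0.0, -0.1]
opening: 0.997
```

arm_command:
  deltas:
    - {"dx": 0, "dy": 0, "dz": 0, "wx": 0, "wy": 0, "wz": 0}
    - {"dx": 0, "dy": 0, "dz": 0, "wx": 0, "wy": 0, "wz": 0}
    - {"dx": 0, "dy": 0, "dz": 0, "wx": 0, "wy": 0, "wz": 0}
    - {"dx": 0, "dy": 0, "dz": 0, "wx": 0, "wy": 0, "wz": 0}
    - {"dx": 0, "dy": 0, "dz": 0, "wx": 0, "wy": 0, "wz": 0}

```text
clock: 24.35
tool_pos: [0.6316, 0.0809, 0.1822]
eef_rot: [-0.053, 0.705, -0.705, 0.054]
contact_force: [-0.3, 0.8, 0.3]
opening: 1.002
```

```bash
python3 g.py 631.5 79.4 182 -81.5;python3 -c "
from h import *
a=snap('scene','s11');u,v=proj('scene',(.6315,.0794,.03)).astype(int)
cv2.imwrite('pics/s11c.png',cv2.resize(a[v-45:v+45,u-45:u+45],(480,480),interpolation=2))"
```

```text
t 24.4 pos [631.6  80.9 182.2] jaw -81.4 open 1.002 F [-0.3  0.8  0.3]
d [0.0003 0.0002 0.0015] w [ 0.     0.003 -0.001] dist 0.002 q7 -1.22
```

View pics/s11c.png

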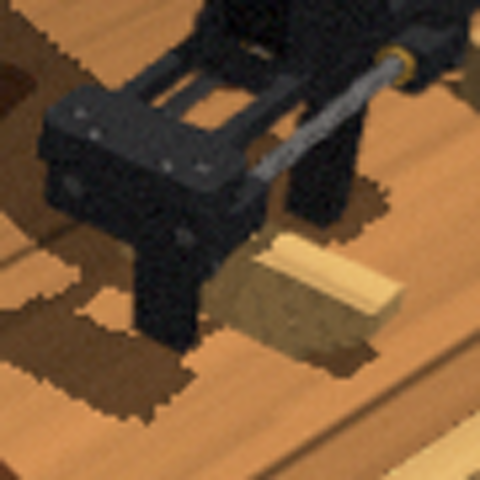

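Fingers straddle the bar. Close.

arm_command:
  deltas:
    - {"dx": 0, "dy": 0, "dz": 0.001, "wx": 0, "wy": 0, "wz": 0}
    - {"dx": 0, "dy": 0, "dz": 0.001, "wx": 0, "wy": 0, "wz": 0}
    - {"dx": 0, "dy": 0, "dz": 0.001, "wx": 0, "wy": 0, "wz": 0}
    - {"dx": 0, "dy": 0, "dz": 0.001, "wx": 0, "wy": 0, "wz": 0}
    - {"dx": 0, "dy": 0, "dz": 0.001, "wx": 0, "wy": 0, "wz": 0}
  claw: -1
  grip_force: 15

```text
clock: 24.9
tool_pos: [0.6316, 0.0799, 0.1817]
eef_rot: [-0.053, 0.705, -0.705, 0.053]
contact_force: [0.4, 0.4, -1.2]
opening: 0.57
```

arm_command:
  deltas:
    - {"dx": 0, "dy": 0, "dz": 0, "wx": 0, "wy": 0, "wz": 0}
    - {"dx": 0, "dy": 0, "dz": 0, "wx": 0, "wy": 0, "wz": 0}
    - {"dx": 0, "dy": 0, "dz": 0, "wx": 0, "wy": 0, "wz": 0}
    - {"dx": 0, "dy": 0, "dz": 0, "wx": 0, "wy": 0, "wz": 0}
    - {"dx": 0, "dy": 0, "dz": 0, "wx": 0, "wy": 0, "wz": 0}

```text
clock: 25.4
tool_pos: [0.6316, 0.0799, 0.1817]
eef_rot: [-0.053, 0.705, -0.705, 0.053]
contact_force: [-0.5, 0.1, -0.4]
opening: 0.249
```

arm_command:
  deltas:
    - {"dx": 0, "dy": 0, "dz": 0, "wx": 0, "wy": 0, "wz": 0}
    - {"dx": 0, "dy": 0, "dz": 0, "wx": 0, "wy": 0, "wz": 0}
    - {"dx": 0, "dy": 0, "dz": 0, "wx": 0, "wy": 0, "wz": 0}
    - {"dx": 0, "dy": 0, "dz": 0, "wx": 0, "wy": 0, "wz": 0}
    - {"dx": 0, "dy": 0, "dz": 0, "wx": 0, "wy": 0, "wz": 0}

```text
clock: 25.9
tool_pos: [0.6316, 0.0799, 0.1817]
eef_rot: [-0.053, 0.705, -0.705, 0.053]
contact_force: [-0.3, 1.1, -0.8]
opening: 0.248
```

```bash
python3 g.py 631.5 79.4 282 -81.5
```

```text
t 25.9 pos [631.6  79.9 181.7] jaw -81.4 open 0.248 F [-0.3  1.1 -0.8]
d [ 0.0002 -0.1003  0.0005] w [ 0.     0.003 -0.   ] dist 0.1 q7 -1.22
```

arm_command:
  deltas:
    - {"dx": 0, "dy": -0.025, "dz": 0, "wx": 0, "wy": 0, "wz": 0}
    - {"dx": 0, "dy": -0.055, "dz": 0, "wx": 0, "wy": 0, "wz": 0}
    - {"dx": 0, "dy": -0.085, "dz": 0, "wx": 0, "wy": 0, "wz": 0}
    - {"dx": 0, "dy": -0.11, "dz": 0, "wx": 0, "wy": 0, "wz": 0}
    - {"dx": 0, "dy": -0.12, "dz": 0, "wx": 0, "wy": 0, "wz": 0}

```text
clock: 26.4
tool_pos: [0.6323, 0.0797, 0.3042]
eef_rot: [0.052, -0.705, 0.705, -0.055]
contact_force: [0.6, -0.4, -1.6]
opening: 0.247
```

```bash
python3 g.py 443 -112.5 290 -115.5
```

```text
t 26.4 pos [632.3  79.7 304.2] jaw -81.4 open 0.247 F [ 0.6 -0.4 -1.6]
d [0.216  0.0134 0.1616] w [ 0.001  0.758 -0.005] dist 0.27 q7 -1.27
```

arm_command:
  deltas:
    - {"dx": 0.034, "dy": 0, "dz": 0.026, "wx": 0, "wy": 0.13, "wz": 0}
    - {"dx": 0.07, "dy": 0, "dz": 0.052, "wx": 0, "wy": 0.26, "wz": 0}
    - {"dx": 0.106, "dy": 0, "dz": 0.079, "wx": 0, "wy": 0.39, "wz": 0}
    - {"dx": 0.14, "dy": 0, "dz": 0.105, "wx": 0, "wy": 0.52, "wz": 0}
    - {"dx": 0.17, "dy": 0, "dz": 0.127, "wx": 0, "wy": 0.65, "wz": 0}

```text
clock: 26.9
tool_pos: [0.4806, -0.0727, 0.3013]
eef_rot: [-0.128, -0.695, 0.696, 0.129]
contact_force: [-0.1, 0.1, -0.3]
opening: 0.25
```

arm_command:
  deltas:
    - {"dx": 0, "dy": 0, "dz": 0, "wx": 0, "wy": 0, "wz": 0}
    - {"dx": 0, "dy": 0, "dz": 0, "wx": 0, "wy": 0, "wz": 0}
    - {"dx": 0, "dy": 0, "dz": 0, "wx": 0, "wy": 0, "wz": 0}
    - {"dx": 0, "dy": 0, "dz": 0, "wx": 0, "wy": 0, "wz": 0}
    - {"dx": 0, "dy": 0, "dz": 0, "wx": 0, "wy": 0, "wz": 0}

```text
clock: 27.4
tool_pos: [0.4832, -0.0703, 0.3015]
eef_rot: [0.126, 0.696, -0.696, -0.126]
contact_force: [0.1, -0.4, -1.4]
opening: 0.247
```

```bash
python3 g.py 443 -112.5 285 -115.5
```

```text
t 27.4 pos [483.2 -70.3 301.5] jaw -110.5 open 0.247 F [ 0.1 -0.4 -1.4]
d [0.0229 0.0164 0.0536] w [ 0.001  0.111 -0.   ] dist 0.061 q7 -1.29
```

arm_command:
  deltas:
    - {"dx": 0.008, "dy": 0.005, "dz": 0.018, "wx": 0, "wy": 0.05, "wz": 0}
    - {"dx": 0.016, "dy": 0.01, "dz": 0.038, "wx": 0, "wy": 0.111, "wz": 0}
    - {"dx": 0.023, "dy": 0.016, "dz": 0.054, "wx": 0, "wy": 0.111, "wz": 0}
    - {"dx": 0.023, "dy": 0.016, "dz": 0.054, "wx": 0, "wy": 0.111, "wz": 0}
    - {"dx": 0.023, "dy": 0.016, "dz": 0.054, "wx": 0, "wy": 0.111, "wz": 0}

```text
clock: 27.9
tool_pos: [0.4426, -0.1133, 0.2857]
eef_rot: [0.157, 0.69, -0.689, -0.157]
contact_force: [1.0, 1.1, -0.9]
opening: 0.247
```

arm_command:
  deltas:
    - {"dx": 0, "dy": 0, "dz": 0, "wx": 0, "wy": 0, "wz": 0}
    - {"dx": 0, "dy": 0, "dz": 0, "wx": 0, "wy": 0, "wz": 0}
    - {"dx": 0, "dy": 0, "dz": 0, "wx": 0, "wy": 0, "wz": 0}
    - {"dx": 0, "dy": 0, "dz": 0, "wx": 0, "wy": 0, "wz": 0}
    - {"dx": 0, "dy": 0, "dz": 0, "wx": 0, "wy": 0, "wz": 0}

```text
clock: 28.4
tool_pos: [0.4421, -0.1135, 0.2857]
eef_rot: [0.157, 0.69, -0.689, -0.157]
contact_force: [-0.8, -0.5, -0.9]
opening: 0.247
```

```bash
python3 g.py 443 -112.5 245 -115.5;python3 -c "
from h import *
a=snap('scene','s12');u,v=proj('scene',(.444,-.111,.1)).astype(int)
b=snap('top','t12');s,t=proj('top',(.444,-.111,.1)).astype(int)
cv2.imwrite('pics/s12c.png',np.hstack([cv2.resize(x,(400,400),interpolation=2) for x in (a[v-50:v+50,u-50:u+50],b[t-40:t+40,s-40:s+40])]))"
```

```text
t 28.4 pos [ 442.1 -113.5  285.7] jaw -115.6 open 0.247 F [-0.8 -0.5 -0.9]
d [-0.0003  0.0407 -0.0012] w [ 0.    -0.002 -0.   ] dist 0.041 q7 -1.22
```

View pics/s12c.png

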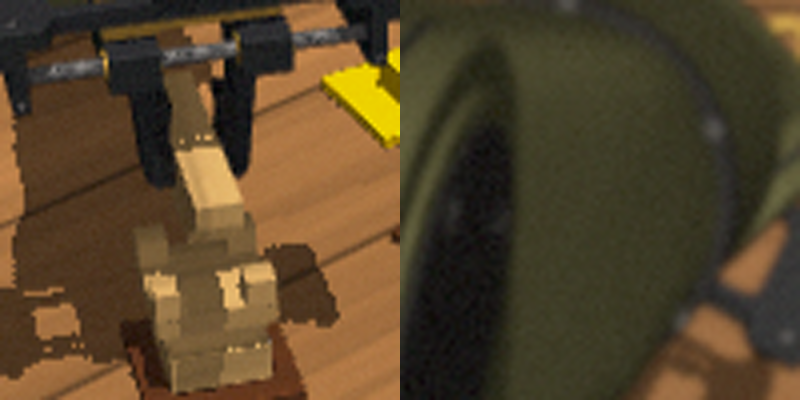

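arm_command:
  deltas:
    - {"dx": 0, "dy": 0.01, "dz": -0.001, "wx": 0, "wy": 0, "wz": 0}
    - {"dx": 0, "dy": 0.02, "dz": -0.001, "wx": 0, "wy": 0, "wz": 0}
    - {"dx": 0, "dy": 0.027, "dz": -0.001, "wx": 0, "wy": 0, "wz": 0}
    - {"dx": 0, "dy": 0.027, "dz": -0.001, "wx": 0, "wy": 0, "wz": 0}
    - {"dx": 0, "dy": 0.027, "dz": -0.001, "wx": 0, "wy": 0, "wz": 0}

```text
clock: 29.0
tool_pos: [0.4423, -0.1129, 0.2583]
eef_rot: [0.157, 0.69, -0.689, -0.157]
contact_force: [0.0, -0.5, -0.9]
opening: 0.244
```

```bash
python3 g.py 442.3 -112.8 247 -115.5;python3 -c "
from h import *
a=snap('scene','s13');u,v=proj('scene',(.444,-.111,.09)).astype(int)
cv2.imwrite('pics/s13c.png',cv2.resize(a[v-30:v+30,u-30:u+30],(600,600),interpolation=2))"
```

```text
t 29.0 pos [ 442.3 -112.9  258.3] jaw -115.6 open 0.244 F [ 0.  -0.5 -0.9]
d [-0.      0.0113 -0.0001] w [-0.    -0.003  0.001] dist 0.011 q7 -1.2
```

View pics/s13c.png

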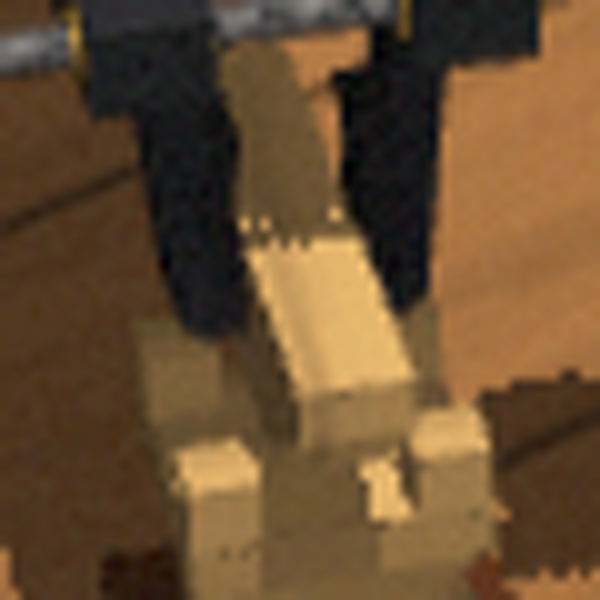

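Run:
```python
from h import *
u0,v0=proj('scene',(.444,-.111,.09)).astype(int)-30
a=np.radians(-25.5);d=np.array([np.cos(a),np.sin(a)]);n=np.array([-d[1],d[0]])
def pp(c,l,w,z):
    q=np.r_[(np.array(c)+d*l+n*w)/1000,z/1000];return ((proj('scene',q)-[u0,v0]+.5)*10).round()
print('horn inner front',pp((442.3,-112.8),30,-15,72),pp((442.3,-112.8),30,15,72),'outer',pp((442.3,-112.8),30,-30,72),pp((442.3,-112.8),30,30,72))
for w in(-11,11):print('bar end top',pp((442.3,-112.8),60,w,58+36+18.6))
# unproject
for p,z in(((258,490),72),((412,452),72),((190,490),72),((490,445),72),((303,395),112.6),((412,378),112.6)):
    X=onz('scene',u0+p[0]/10-.5,v0+p[1]/10-.5,z/1000)[:2]*1000-[442.3,-112.8];print(p,'l,w',round(X@d,1),round(X@n,1))
```

```text
horn inner front [257. 481.] [410. 458.] outer [180. 494.] [485. 446.]
bar end top [301. 394.]
bar end top [418. 376.]
(258, 490) l,w 32.7 -15.4
(412, 452) l,w 28.3 15.9
(190, 490) l,w 29.4 -27.9
(490, 445) l,w 30.0 30.9
(303, 395) l,w 60.5 -10.8
(412, 378) l,w 60.4 9.7
```

arm_command:
  deltas:
    - {"dx": 0, "dy": 0.006, "dz": 0, "wx": 0, "wy": 0, "wz": 0}
    - {"dx": 0, "dy": 0.012, "dz": 0, "wx": 0, "wy": 0, "wz": 0}
    - {"dx": 0, "dy": 0.015, "dz": 0, "wx": 0, "wy": 0, "wz": 0}
    - {"dx": 0, "dy": 0.017, "dz": 0, "wx": 0, "wy": 0, "wz": 0}
    - {"dx": 0, "dy": 0.017, "dz": 0, "wx": 0, "wy": 0, "wz": 0}

```text
clock: 29.55
tool_pos: [0.4424, -0.1127, 0.2414]
eef_rot: [0.157, 0.69, -0.689, -0.157]
contact_force: [0.1, -0.1, -1.1]
opening: 0.243
```

```bash
python3 g.py 442.3 -112.8 239.7 -115.5
```

```text
t 29.6 pos [ 442.4 -112.7  241.4] jaw -115.6 open 0.243 F [ 0.1 -0.1 -1.1]
d [0.     0.0017 0.0001] w [ 0.    -0.003  0.001] dist 0.002 q7 -1.19
```

arm_command:
  deltas:
    - {"dx": 0, "dy": 0.001, "dz": 0, "wx": 0, "wy": 0, "wz": 0}
    - {"dx": 0, "dy": 0.002, "dz": 0, "wx": 0, "wy": 0, "wz": 0}
    - {"dx": 0, "dy": 0.002, "dz": 0, "wx": 0, "wy": 0, "wz": 0}
    - {"dx": 0, "dy": 0.002, "dz": 0, "wx": 0, "wy": 0, "wz": 0}
    - {"dx": 0, "dy": 0.002, "dz": 0, "wx": 0, "wy": 0, "wz": 0}

```text
clock: 30.05
tool_pos: [0.4425, -0.1127, 0.2397]
eef_rot: [0.157, 0.69, -0.689, -0.157]
contact_force: [0.5, -0.2, -0.5]
opening: 0.247
```

arm_command:
  deltas:
    - {"dx": 0, "dy": 0.001, "dz": 0, "wx": 0, "wy": 0, "wz": 0}
    - {"dx": 0, "dy": 0.001, "dz": 0, "wx": 0, "wy": 0, "wz": 0}
    - {"dx": 0, "dy": 0.001, "dz": 0, "wx": 0, "wy": 0, "wz": 0}
    - {"dx": 0, "dy": 0.001, "dz": 0, "wx": 0, "wy": 0, "wz": 0}
    - {"dx": 0, "dy": 0.001, "dz": 0, "wx": 0, "wy": 0, "wz": 0}

```text
clock: 30.55
tool_pos: [0.4424, -0.1128, 0.2396]
eef_rot: [0.157, 0.69, -0.689, -0.157]
contact_force: [-1.5, 0.6, 10.0]
opening: 0.253
```

arm_command:
  deltas:
    - {"dx": 0, "dy": 0, "dz": 0, "wx": 0, "wy": 0, "wz": 0}
    - {"dx": 0, "dy": 0, "dz": 0, "wx": 0, "wy": 0, "wz": 0}
    - {"dx": 0, "dy": 0, "dz": 0, "wx": 0, "wy": 0, "wz": 0}
    - {"dx": 0, "dy": 0, "dz": 0, "wx": 0, "wy": 0, "wz": 0}
    - {"dx": 0, "dy": 0, "dz": 0, "wx": 0, "wy": 0, "wz": 0}
  claw: 1

```text
clock: 31.05
tool_pos: [0.4424, -0.1127, 0.2386]
eef_rot: [0.157, 0.69, -0.69, -0.157]
contact_force: [-0.1, -0.2, 0.4]
opening: 0.68
```

arm_command:
  deltas:
    - {"dx": 0, "dy": 0, "dz": 0, "wx": 0, "wy": 0, "wz": 0}
    - {"dx": 0, "dy": 0, "dz": 0, "wx": 0, "wy": 0, "wz": 0}
    - {"dx": 0, "dy": -0.02, "dz": 0, "wx": 0, "wy": 0, "wz": 0}
    - {"dx": 0, "dy": -0.05, "dz": 0, "wx": 0, "wy": 0, "wz": 0}
    - {"dx": 0, "dy": -0.08, "dz": 0, "wx": 0, "wy": 0, "wz": 0}

```text
clock: 31.55
tool_pos: [0.4421, -0.1127, 0.3194]
eef_rot: [0.156, 0.69, -0.689, -0.157]
contact_force: [0.2, 0.1, 0.3]
opening: 1.0
```

```bash
python3 g.py 480 200 340 -115.5
```

```text
t 31.6 pos [ 442.1 -112.7  319.4] jaw -115.6 open 1.0 F [0.2 0.1 0.3]
d [ 0.1012 -0.0205 -0.2983] w [-0.    -0.003  0.002] dist 0.316 q7 -1.25
```

arm_command:
  deltas:
    - {"dx": 0, "dy": -0.03, "dz": -0.02, "wx": 0, "wy": 0, "wz": 0}
    - {"dx": 0.01, "dy": -0.05, "dz": -0.05, "wx": 0, "wy": 0, "wz": 0}
    - {"dx": 0.03, "dy": -0.05, "dz": -0.09, "wx": 0, "wy": 0, "wz": 0}
    - {"dx": 0.05, "dy": -0.05, "dz": -0.13, "wx": 0, "wy": 0, "wz": 0}
    - {"dx": 0.06, "dy": -0.05, "dz": -0.17, "wx": 0, "wy": 0, "wz": 0}

```text
clock: 32.05
tool_pos: [0.4607, 0.0685, 0.3688]
eef_rot: [0.156, 0.69, -0.689, -0.157]
contact_force: [0.3, 0.1, 0.7]
opening: 0.998
```

arm_command:
  deltas:
    - {"dx": 0.02, "dy": 0, "dz": -0.045, "wx": 0, "wy": 0, "wz": 0}
    - {"dx": 0.03, "dy": 0, "dz": -0.09, "wx": 0, "wy": 0, "wz": 0}
    - {"dx": 0.05, "dy": 0, "dz": -0.13, "wx": 0, "wy": 0, "wz": 0}
    - {"dx": 0.05, "dy": 0, "dz": -0.15, "wx": 0, "wy": 0, "wz": 0}
    - {"dx": 0.05, "dy": 0, "dz": -0.15, "wx": 0, "wy": 0, "wz": 0}

```text
clock: 32.55
tool_pos: [0.4817, 0.2271, 0.3682]
eef_rot: [0.155, 0.691, -0.69, -0.154]
contact_force: [0.0, 0.4, -0.3]
opening: 0.998
```

```bash
python3 g.py 480 200 340 -115.5;python3 - <<'E'
from m import *
a=snap('scene','s14');b=snap('top','t14')
o=[];P={}
for n,(x,y,z) in dict(bracket=(.4425,-.1127,.094),medium=(.4505,.0787,.064),small=(.6195,-.0905,.058),off=(.623,.2724,.03)).items():
    P[n]=(*proj('top',(x,y,z)),z)
    if n!='off':
        for c,im in(('scene',a),('top',b)):
            u,v=proj(c,(x,y,.06)).astype(int);o.append(cv2.resize(im[v-32:v+32,u-32:u+32],(266,266),interpolation=2))
top_measure(b,P)
cv2.imwrite('pics/s14c.png',np.vstack([np.hstack(o[::2]),np.hstack(o[1::2])]))
E
```

```text
t 32.5 pos [481.7 227.1 368.2] jaw -115.2 open 0.998 F [ 0.   0.4 -0.3]
d [-0.0101  0.0281  0.0252] w [0.002 0.006 0.   ] dist 0.039 q7 -1.94
bracket ctr [ 442.1 -112.7] size [ 61.8 125.6] ang 65.1 nblob 1
medium ctr [448.3  79.3] size [49.6 49.4] ang 11.3 nblob 1
small ctr [617.  -89.9] size [36.5 38.4] ang 79.3 nblob 1
off ctr [623.  272.3] size [49.  51.2] ang 73.4 nblob 1
```

View pics/s14c.png

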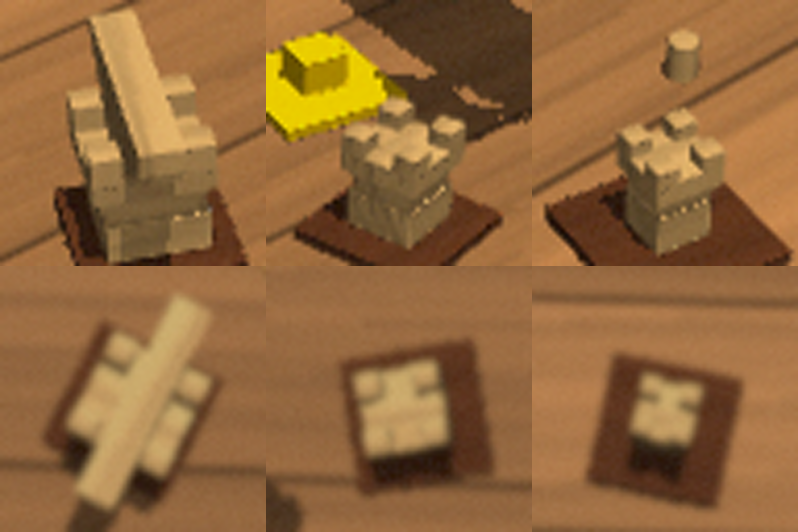

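View pics/s14.png

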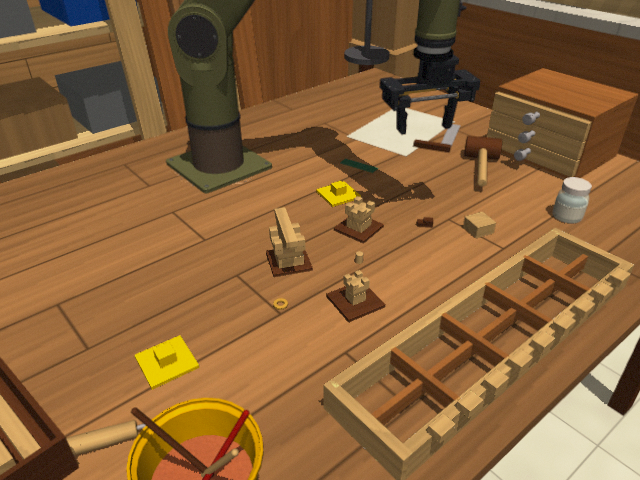

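All parts are in place, the offcut hasn't moved and the gripper is clear, so I'm handing in.

```bash
python3 -c "
from plant import r
print(r.finish_job()); print(r.get_state()['clock'])"
```

```text
the job is handed in; nothing more can be done
None
the job is handed in; nothing more can be done
```

I set the medium, small and large blocks on their posts in that order, then laid the bracket arm in a groove of the large block. I handed the job in at about 33 s; the hand-in gave no verdict.

**Last checks, from the top camera:**
- **Medium block:** within about 1 mm of its post's centre and 1° of square.
- **Small block:** within about 1 mm and 1°.
- **Large block:** about 2 mm off its post's centre and less than 1° from square, measured before the bracket arm covered it.
- **Bracket arm:** its middle is within about 1 mm of the large block's, and both pictures show it upright and down in the groove. At release the tool stood 57.9 mm above its pick-up height, against an expected 58 mm, and met a 10 N upward push.
- **Offcut:** in the same place to within 0.1 mm, so it was not disturbed. The gripper ended well clear of everything.

**Failed or disagreed:**
- The two cameras differed by up to about 3.5 mm in x, so I averaged them.
- When I gripped the large block, the gripper stood about 3 mm higher than intended with a 6 N upward push. I did not find the cause, and I allowed for it when placing the block.
- The top-camera check of the medium block was spoiled once by a shadow. Clear pictures before and after it agreed with each other.

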